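# Clamp a tube rack on the bench shaker and shut its cover

## Task

Clamp the white tube rack on the bench shaker: stand it on the metal platform, lengthwise along the fixed fence at the platform's right edge and about in the middle of the fence, loosen the wing knob of the clamp bar, slide the bar up so that it holds the rack snug against the fence, and tighten the knob again, clockwise, as far as it goes. Finally lower the clear cover until it is fully shut. Never tip the rack over, and leave the trough, petri dish and timer where they are.

Things in the scene. Friction and masses are not known exactly. Their poses are not given: they have to be found in the camera images.
- shaker: Bench shaker, fixed: white and grey housing 160 (x) x 268 (y) x 56 mm, on it an aluminium platform 138 x 236 mm, its surface 62 mm above the origin (centre of the underside). x to its back, y to its left, z up. Along the platform's right edge a fixed fence (metal angle, rubber strip, 16 mm high, 124 mm long along x); its rack side faces +y at y = -102 mm. The clamp bar is on the left side.
- fence_face (a point): Middle of the fence's rack side: x = 0, y = -102 mm, z = 72 mm in the shaker's frame, axes as the shaker's. A rack 68 mm wide held against it has its centre at y = -68 mm in the shaker's frame.
- clamp_bar (a joint): Position of the clamp bar in m: 0 = farthest left, grows as it slides to the fence (shaker -y), stop at 0.080. The gap between fence and bar is 0.137 minus this value, so the bar touches the 68 mm wide rack against the fence at 0.069. Starts locked at 0 to 0.03. With the knob loose it slides with 1 to 2 N; locked it takes over 20 N.
- bar_face (a point): On the clamp bar's rack side (faces shaker -y), middle of its 112 mm length, 10 mm above the platform; the bar's upright edge is 16 mm high. Axes as the shaker's.
- clamp_knob (a joint): Angle of the wing knob in rad: 0 = fully loose (stop), grows clockwise seen from above (tightening), stop at 1.45. The screw starts to grip at about 0.4; the bar is locked from about 1.0. Starts tight at 1.2 to 1.4 and stays where it is left. Turning takes about 0.2 N m loose, 0.3 N m tight.
- knob_grip (a point): Grip point of the black wing knob, on its upright axis, 101 mm above the bench (39 above the platform), 36 mm behind (+y of) and 10 mm in front (-x) of bar_face. Wing 54 mm long, 12 thick, from 19 to 47 mm above the platform; hub 19 mm across up to 49 mm; below it a washer 34 mm across up to 18 mm. The point's x runs along the wing, z up; at joint value 1.3 the wing lies along the shaker's y.
- cover (a joint): Angle of the clear cover in rad: 0 = shut, 1.6 = open stop. Starts open at 1.45 to 1.55. The hinge is stiff and holds the cover at any angle; moving it takes about 2 to 4 N at the handle. The cover is a clear box open below, 152 x 258 x 70 mm, 3 mm walls; shut, its top is 127 mm above the bench and it clears rack and knob.
- cover_hinge (a point): On the cover's hinge axis, middle of its width: x = 76 mm, y = 0, z = 58 mm in the shaker's frame. The axis is the shaker's y.
- cover_handle (a point): Middle of the cover's handle: a round steel bar 10 mm thick, 110 mm long along the shaker's y, 34 mm off the cover's front wall, with a post at each end. With the cover shut it is 186 mm in front of (-x) and 50 mm above the hinge axis; it turns with the cover about the hinge; standing open it is on top. Overhead, a wall shelf's edge runs at x = 0.72 m, 0.44 m above the bench.
- tube_rack: White tube rack with short grey and black capped tubes, 68 (its x) x 118 (its y) x 54 mm; the solid block that can be gripped is 42 mm high, the caps above it are not solid. About 0.14 kg. Origin: centre of the underside. Starts standing on the bench to the left of the shaker.
- reservoir: Bystander: empty white trough 74 x 130 x 33 mm, origin at the centre of its underside. Leave it alone.
- petri_dish: Bystander: petri dish 91 mm across, 16 mm high, origin at the centre of its underside. Leave it alone.
- timer: Bystander: white bench timer 62 x 62 x 19 mm, origin at the centre of its underside. Leave it alone.

How it is judged:
By the outcome, as a careful person would: the job done as asked, in the order asked, and still so for the second after the job is handed in, with the robot touching nothing.
It also fails if it takes over 70 s, if anything falls off the work surface, if the arm or the gripper's body presses on something with over 40 N, if the wrist force passes 120 N, or if a joint passes its speed limit or range.

## Robot

A 7-joint arm with a two-finger parallel gripper is mounted at the origin on a cart in front of the work surface, level with it; the furniture and walls round the work are solid. World frame = base frame: x ahead of the robot, y to its left, z up, the work surface at z = 0. Lengths are in m, angles in rad, forces in N, time in s.
With the tool pointing down it reaches from about 0.4 to 0.85 m from the base axis. Payload 4.5 kg.
Tool frame: the origin (TCP) lies midway between the tips of the shut fingers; the grasp point (between the pads) lies 19 mm behind it; z points along the fingers, y is the line along which they close (so a half turn about z gives the same grasp; the last joint's range is limited). The gripper opens to 88 mm and grips with 3 to 60 N. Pads are 18 mm wide; open, the fingers measure 123 mm over their backs; the gripper's body (75 mm by 187 mm) begins 45 mm behind the grasp point.
Start: joints at [1.14, 0.689, -0.195, 1.565, 0.157, 0.902, -0.215], TCP at [0.28, -0.559, 0.239] pointing down, gripper open.
Joint ranges: [-3.01, 3.01], [-0.46, 2.08], [-1.47, 1.51], [0.13, 2.56], [-1, 4.14], [0.04, 2.09], [-2.66, 2.66]. Speed limits (rad/s): [2.57, 2.57, 3.14, 3.14, 3.14, 3.14, 3.14].

## Interface

Orientations are given as a unit quaternion [x, y, z, w].
In Python, from plant import r, eyes, finish_job gives the robot as it stands. The module is installed in compiled form; this text tells all that it offers.
- The arm moves only by the tool move_arm, never from a script. Its argument "motion" is a list of rows, each a list of 7 numbers: the shift along the tool's x, y, z in mm, then the turn, a rotation vector about the tool's x, y, z in degrees, then the closure, from 0 (fully open) to 1 (shut). A call has 1 to 5 rows; each row is the pose to reach, as a shift and turn from the pose commanded when the call began, along the tool's axes at that moment; what a row does not reach only later rows make up. A row lasts 1/8 s, in which the tool goes at most 62.5 mm and 10.7 degrees, less where a joint would pass 70% of its speed; a pose out of reach is approached as far as the arm can. A call with a gripper value outside its range is refused whole. The fingers move at their own pace and stop on an object; "newtons" is the grip in N (left out, the last holds). Time passes only in rows, so rows that repeat a pose let the fingers close. It gives the time, the measured TCP pose, the force, the opening and the grip force at its end, in the units of the state.
- r.get_state(): the state, without advancing time (a new reading comes with each control period).
- eyes.snapshot(name): name is "scene" or "top" or "wrist"; returns a dict with "frame" (420x560x3 uint8, red, green, blue), "z_map" (420x560 float32, m along the optical axis (not along the pixel's ray), 0 where there is no reading), "intrinsics" (3x3 intrinsics, pixels), "world_to_cam" (4x4, takes a point from world to camera coordinates). Camera axes: x right, y down, z forward; pixel columns grow to the right and rows downward; lengths in m; the calibration is good to about 2 mm. The wrist camera is an equidistant fisheye: a pixel r from the principal point sees the ray r / f radians off the axis. A picture is of the moment at which its call begins.
- finish_job(): hands the job in; it is judged then, once.
The state is a dict: "clock": time; "q": joint angles; "qd": joint speeds; "joint_torque": joint torques, N m; "tool_pos": TCP position; "eef_rot": TCP orientation; "contact_force": force on the tool from outside, world axes, zero at the start; "moment": the same for the moment, N m; "opening": opening from 0.0 (shut) to 1.0 (fully open); "finger_force": force on a finger pad.
Only numpy, scipy, OpenCV 4.12 (cv2) and the standard library are available. Lean on these libraries where they do the work, as an engineer would, in place of code of your own. Each camera call takes 0.05 s, during which the arm holds its last target. There are 200 camera calls.

## Working session

There is one attempt and no reset: what is moved stays moved. The work goes in short steps, Python scripts to look and compute and a tool call to move; the robot and the scene stay as the last step left them, time stands still between calls to the robot, and variables do not carry over. Pictures are saved under pics/ and viewed, at most 10 in all, crops included, and the job is handed in when it is done.

Besides the shell and the picture viewer there is one more tool, called after "Request:" as name(argument=value, ...), one argument or row to a line, values as JSON. move_arm: Moves the arm, as the interface text tells. Its arguments: {"type":"object","properties":{"motion":{"type":"array","items":{"type":"array","items":{"type":"number"}}},"newtons":{"type":"number"}},"required":["motion"]}

```bash
mkdir -p pics
cat > h.py <<'E'
import numpy as np, cv2
from scipy.spatial.transform import Rotation as R
from plant import r, eyes, finish_job
def snap(n,save=None):
    s=eyes.snapshot(n)
    if save: cv2.imwrite('pics/'+save+'.png',cv2.cvtColor(s['frame'],cv2.COLOR_RGB2BGR))
    return s
def cloud(s):
    K=s['intrinsics'];z=s['z_map'];v,u=np.indices(z.shape)
    p=np.stack([(u-K[0,2])/K[0,0]*z,(v-K[1,2])/K[1,1]*z,z],-1)
    T=np.linalg.inv(s['world_to_cam']); w=p@T[:3,:3].T+T[:3,3]; w[z==0]=np.nan
    return w
def ray(s,u,v,h):
    K=s['intrinsics'];T=np.linalg.inv(s['world_to_cam'])
    d=T[:3,:3]@np.array([(u-K[0,2])/K[0,0],(v-K[1,2])/K[1,1],1]);o=T[:3,3]
    return o+d*(h-o[2])/d[2]
def st():
    s=r.get_state(); 
    for k in('clock','q','tool_pos','eef_rot','contact_force','opening','finger_force'):print(k,np.round(s[k],4))
    print(np.round(R.from_quat(s['eef_rot']).as_matrix(),3)); return s
E
python3 - <<'E'
from h import *
st()
a=snap('top','top0');b=snap('scene','scene0')
np.savez('s0.npz',**{k+n:v for n,s in(('t',a),('s',b)) for k,v in s.items()})
print(a['intrinsics'],a['world_to_cam'])
cv2.imwrite('pics/both0.png',cv2.cvtColor(cv2.resize(np.vstack([a['frame'],b['frame']]),(400,600)),cv2.COLOR_RGB2BGR))
E
```

```text
clock 0.0
q [ 1.1398  0.69   -0.1945  1.5663  0.1573  0.9025 -0.2151]
tool_pos [ 0.2798 -0.5582  0.2379]
eef_rot [ 9.731e-01  2.303e-01 -3.000e-04 -9.000e-04]
contact_force [-0.065   1.1593 -0.1507]
opening 0.9998
finger_force 0.0
[[ 0.894  0.448 -0.001]
 [ 0.448 -0.894  0.002]
 [-0.    -0.002 -1.   ]]
[[443.81608001   0.         279.61850229]
 [  0.         443.81608001 217.42673818]
 [  0.           0.           1.        ]] [[ 0.01458596 -0.99973628 -0.01773726  0.04087436]
 [-0.98732969 -0.01159714 -0.158258    0.48733324]
 [ 0.15801057  0.01982087 -0.98723847  1.26610651]
 [ 0.          0.          0.          1.        ]]
```

View pics/top0.png

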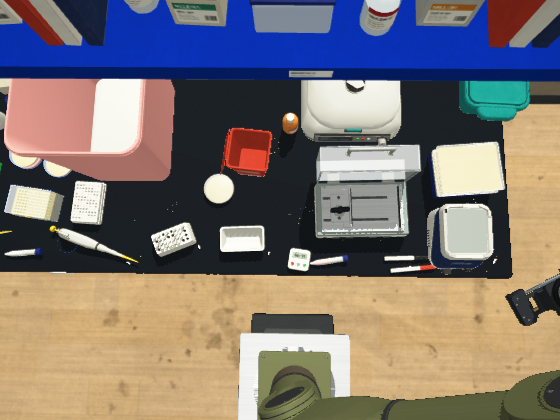

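View pics/scene0.png

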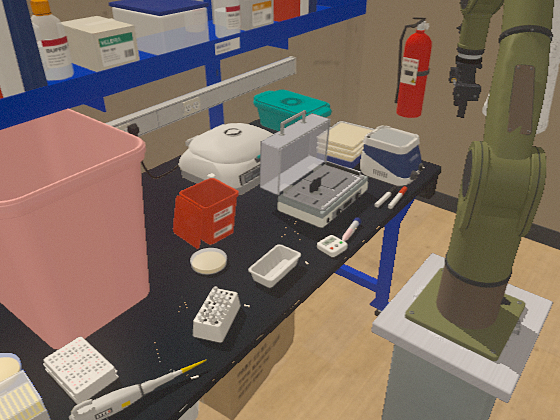

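Top view: the rack is at about (174,239) and slightly turned. The trough is at (242,239) and the petri dish at (219,188). The timer is at (299,259), the shaker platform at (361,208), the knob at (340,210), and the open cover at (368,163) with its handle on top.

Run:
```python
from h import *
d=np.load('s0.npz');a={k:d[k+'t'] for k in('frame','z_map','intrinsics','world_to_cam')}
w=cloud(a)
f=a['frame']
c1=cv2.resize(f[135:250,300:425],None,fx=4,fy=4,interpolation=cv2.INTER_CUBIC);c2=cv2.resize(f[215:265,145:205],None,fx=4,fy=4)
im=np.zeros((480,780,3),np.uint8);im[:460,:500]=c1;im[:200,520:760]=c2
cv2.imwrite('pics/c0.png',cv2.cvtColor(im,cv2.COLOR_RGB2BGR))
def fit(sub,zl,zh,off):
    v0,v1,u0,u1=sub;p=w[v0:v1,u0:u1].reshape(-1,3);p=p[(p[:,2]>zl)&(p[:,2]<zh)]
    rc=cv2.minAreaRect((p[:,:2]*1000).astype(np.float32));print(off,len(p),rc,np.median(p[:,2]))
    print(cv2.boxPoints(rc).round(0).tolist())
fit((215,265,145,205),.03,.08,'rack')
fit((215,265,145,205),.025,.046,'racktop')
fit((170,250,305,425),.055,.068,'platform')
fit((170,250,305,425),.04,.09,'shaker')
fit((180,240,320,350),.095,.12,'knob')
fit((180,240,320,350),.074,.085,'bar')
p=w[180:245,380:425].reshape(-1,3)
q=w[135:180,305:430].reshape(-1,3);q=q[q[:,2]>.1];print('cover',np.nanmin(q,0),np.nanmax(q,0))
q=w[140:152,330:410].reshape(-1,3);print(np.nanmedian(q,0),np.nanmax(q,0))
print(np.round(w[208,305:425:2,2]*1000).astype(int).tolist())
print(np.round(w[208,305:425:2,1]*1000).astype(int).tolist())
print(np.round(w[195,305:425:2,2]*1000).astype(int).tolist())
```

```text
rack 810 ((421.5357360839844, 363.6100769042969), (63.157413482666016, 112.08141326904297), 22.235509872436523) 0.04400124008452577
[[371.0, 404.0], [414.0, 300.0], [472.0, 324.0], [430.0, 427.0]]
racktop 574 ((421.3952331542969, 363.3428039550781), (63.5765266418457, 112.08148956298828), 22.718156814575195) 0.04244986020899166
[[370.0, 403.0], [414.0, 299.0], [472.0, 324.0], [429.0, 427.0]]
platform 4407 ((530.4866333007812, -189.80458068847656), (190.46939086914062, 263.856201171875), 0.7351192831993103) 0.062438127420466616
[[434.0, -59.0], [437.0, -323.0], [627.0, -320.0], [624.0, -57.0]]
shaker 5492 ((527.6412963867188, -189.53567504882812), (197.339111328125, 265.9631042480469), 0.9956431984901428) 0.06280913316735814
[[427.0, -58.0], [431.0, -324.0], [629.0, -321.0], [624.0, -55.0]]
knob 95 ((501.9316711425781, -121.27762603759766), (52.096317291259766, 16.1525936126709), 88.26141357421875) 0.10873420048226068
[[493.0, -147.0], [509.0, -148.0], [511.0, -95.0], [495.0, -95.0]]
bar 107 ((520.2440185546875, -124.10470581054688), (55.15179443359375, 94.90135192871094), 89.53469848
[... 367 characters left out ...]
61, 62, 63, 64, 60, 63, 64, 63, 63, 64, 60, 59, 55, 62, 60, 63, 67, 60, 65, 59, 75, 64, 56, 59, 7, -2, 2, 7, 0, 3, -6, 2, 0]
[-29, -35, -41, -46, -53, -57, -61, -67, -72, -78, -84, -90, -96, -97, -102, -108, -114, -119, -124, -130, -135, -141, -147, -157, -165, -170, -176, -182, -188, -193, -199, -206, -211, -216, -222, -228, -233, -240, -246, -253, -257, -263, -268, -273, -280, -285, -292, -294, -302, -310, -315, -335, -343, -348, -353, -361, -366, -375, -379, -385]
[0, 1, 4, 0, 0, 37, 57, 55, 64, 62, 64, 61, 62, 70, 72, 73, 68, 71, 75, 71, 74, 75, 76, 61, 63, 63, 63, 65, 62, 60, 59, 66, 63, 61, 63, 62, 62, 68, 61, 62, 64, 61, 60, 62, 64, 65, 70, 79, 68, 58, 57, 4, 1, 1, 5, 6, 1, -1, -1, 1]
```

View pics/c0.png

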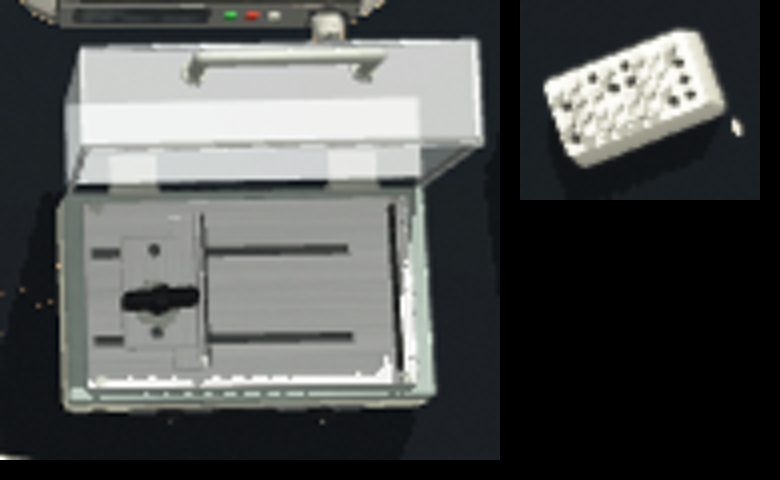

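Enlarged crop: the knob hub is at about (339.5,209) in top-image pixels with the wing along y. The bar's upright edge is at about x=351. The fence rubber runs from (398,186) to (400,227), and the handle is at about (371,149).

```bash
cat >> h.py <<'E'
def pose(x,y,z,yaw,tilt=0):
    "tool x at yaw (deg), tool z down; tilt>0: fingertips lean to world +x. x,y,z mm TCP"
    c,s=np.cos(np.radians(yaw)),np.sin(np.radians(yaw))
    M=np.array([[c,s,0],[s,-c,0],[0,0,-1.]])
    return np.array([x,y,z],float),R.from_euler('y',-tilt,degrees=True)*R.from_matrix(M)
def plan(ws,start=None):
    s=r.get_state(); p,q=start or (np.array(s['tool_pos'])*1000,R.from_quat(s['eef_rot']))
    for w in ws:
        P,Q=pose(*w); d=q.inv().apply(P-p); rv=(q.inv()*Q).as_rotvec(degrees=True)
        print(w,'->',np.round(d,1).tolist(),np.round(rv,1).tolist(),'rows>=%.1f'%max(np.linalg.norm(d)/62.5,np.linalg.norm(rv)/10.7)); p,q=P,Q
E
python3 - <<'E'
from h import *
d=np.load('s0.npz');a={k:d[k+'t'] for k in('frame','z_map','intrinsics','world_to_cam')}
print('cam',np.linalg.inv(a['world_to_cam'])[:3,3])
for n,u,v,h in[('knob',339.5,209.2,.111),('plFL',322,231.5,.062),('plFR',403,231,.062),('plBL',320,184.5,.062),('fenceB',398,186.5,.078),('fenceF',400,227.5,.078),('hndL',348.5,152,.248),('hndR',391,152,.248),('barB',351,188,.078),('barF',352,226,.078)]:
    print(n,ray(a,u,v,h).round(4)[:2])
f=cv2.cvtColor(a['frame'],cv2.COLOR_RGB2GRAY)
m=((f<60)[195:225,325:355]).astype(np.uint8);n,l,s,c=cv2.connectedComponentsWithStats(m)
for i in range(1,n):
    if s[i,4]>20:
        k=np.argwhere(l==i);u,v=c[i]+[325,195];rc=cv2.minAreaRect(k[:,::-1].astype(np.float32));print('dark',s[i],c[i]+[325,195],rc,ray(a,u,v,.109))
plan([(480,-150,300,60),(450,150,250,90),(421.5,363.5,120,112.4),(421.5,363.5,22,112.4)])
E
```

```text
cam [0.28050418 0.02141992 1.32779844]
knob [ 0.5004 -0.1202]
plFL [ 0.4436 -0.0754]
plFR [ 0.4479 -0.3067]
plBL [ 0.5818 -0.0696]
fenceB [ 0.5744 -0.292 ]
fenceF [ 0.4557 -0.2944]
hndL [ 0.6221 -0.1279]
hndR [ 0.6231 -0.2343]
barB [ 0.5686 -0.1575]
barF [ 0.4583 -0.1591]
dark [  6  11  19   8 100] [339.88 209.42] ((15.082353591918945, 14.370589256286621), (6.616379737854004, 18.439088821411133), 77.47119140625) [ 0.50011098 -0.12150039  0.109     ]
(480, -150, 300, 60) -> [361.9, -275.3, -61.6] [-0.1, -0.0, -33.4] rows>=7.3
(450, 150, 250, 90) -> [244.8, -176.0, 50.0] [0.0, 0.0, -30.0] rows>=4.9
(421.5, 363.5, 120, 112.4) -> [213.5, -28.5, 130.0] [0.0, 0.0, -22.4] rows>=4.0
(421.5, 363.5, 22, 112.4) -> [0.0, 0.0, 98.0] [0.0, 0.0, 0.0] rows>=1.6
```

Request:
move_arm(
  motion=[
    [45,-35,-8,0,0,-4,0],
    [90,-70,-16,0,0,-8,0],
    [135,-104,-23,0,0,-12,0],
    [181,-138,-31,0,0,-17,0],
    [181,-138,-31,0,0,-17,0],
  ],
  newtons=25,
)

```text
clock: 0.72
tool_pos: [0.3831, -0.3494, 0.2704]
eef_rot: [0.927, 0.376, 0.001, -0.001]
contact_force: [0.8, -1.0, -0.4]
opening: 0.997
finger_force: 0.0
```

Run:
```python
from h import *
st()
plan([(490,-130,300,60),(450,130,260,88),(421.5,363.5,120,112.4),(421.5,363.5,22,112.4)])
```

```text
clock 0.725
q [ 0.8371  0.5149 -0.2885  1.8413  0.1903  0.8117 -0.3469]
tool_pos [ 0.3831 -0.3494  0.2704]
eef_rot [ 9.266e-01  3.762e-01  1.400e-03 -5.000e-04]
contact_force [ 0.7924 -1.0341 -0.3746]
opening 0.9974
finger_force 0.0
[[ 0.717  0.697  0.002]
 [ 0.697 -0.717  0.002]
 [ 0.003  0.    -1.   ]]
(490, -130, 300, 60) -> [229.7, -82.8, -28.9] [0.0, -0.2, -15.8] rows>=3.9
(450, 130, 260, 88) -> [205.2, -164.6, 40.0] [0.0, 0.0, -28.0] rows>=4.3
(421.5, 363.5, 120, 112.4) -> [232.4, -36.6, 140.0] [0.0, 0.0, -24.4] rows>=4.4
(421.5, 363.5, 22, 112.4) -> [0.0, 0.0, 98.0] [0.0, 0.0, 0.0] rows>=1.6
```

Request:
move_arm(
  motion=[
    [57,-21,-7,0,0,-4,0],
    [115,-41,-14,0,0,-8,0],
    [172,-62,-22,0,0,-12,0],
    [230,-83,-29,0,0,-16,0],
    [230,-83,-29,0,0,-16,0],
  ],
)

```text
clock: 1.35
tool_pos: [0.4918, -0.1308, 0.2992]
eef_rot: [0.866, 0.501, 0.002, -0.0]
contact_force: [-0.2, -0.6, 0.0]
opening: 1.002
finger_force: 0.0
```

Request:
move_arm(
  motion=[
    [41,-33,8,0,0,-6,0],
    [82,-66,16,0,0,-12,0],
    [123,-99,24,0,0,-17,0],
    [164,-132,32,0,0,-22,0],
    [205,-165,40,0,0,-28,0],
  ],
)

```text
clock: 1.98
tool_pos: [0.4508, 0.1239, 0.258]
eef_rot: [0.722, 0.692, -0.001, 0.001]
contact_force: [0.1, 0.3, 0.3]
opening: 1.006
finger_force: 0.0
```

Request:
move_arm(
  motion=[
    [46,-7,20,0,0,-5,0],
    [93,-15,45,0,0,-10,0],
    [140,-22,75,0,0,-15,0],
    [186,-29,110,0,0,-20,0],
    [232,-37,140,0,0,-24,0],
  ],
)

```text
clock: 2.6
tool_pos: [0.4247, 0.357, 0.1166]
eef_rot: [0.562, 0.827, -0.001, 0.001]
contact_force: [-0.1, 0.2, -0.1]
opening: 1.002
finger_force: 0.0
```

Run:
```python
from h import *
st();snap('wrist','w1')
plan([(421.5,363.5,22,112.4)])
```

```text
clock 2.6
q [-0.5264  0.8057 -0.4378  1.8733  0.5822  0.5945 -0.9637]
tool_pos [0.4247 0.357  0.1166]
eef_rot [ 0.5624  0.8268 -0.0011  0.001 ]
contact_force [-0.058  0.176 -0.136]
opening 1.0021
finger_force 0.0
[[-0.367  0.93   0.   ]
 [ 0.93   0.367 -0.003]
 [-0.003 -0.001 -1.   ]]
(421.5, 363.5, 22, 112.4) -> [-2.0, 0.4, 92.0] [-0.1, -0.3, -0.3] rows>=1.5
```

View pics/w1.png

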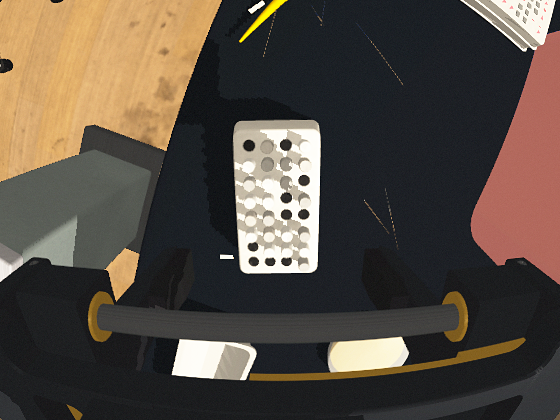

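The wrist view shows the rack at (235-320, 122-272), centred between the fingers at (175,280) and (380,275) and aligned with the tool.

Request:
move_arm(
  motion=[
    [-1,0,40,0,0,0,0],
    [-2,0,75,0,0,0,0],
    [-2,0,92,0,0,0,0],
    [-2,0,92,0,0,0,0.25],
    [-2,0,92,0,0,0,0.4],
  ],
  newtons=25,
)

```text
clock: 3.28
tool_pos: [0.4248, 0.3566, 0.0277]
eef_rot: [0.562, 0.827, 0.001, 0.0]
contact_force: [-0.5, -0.4, 0.1]
opening: 0.797
finger_force: 0.0
```

Request:
move_arm(
  motion=[
    [0,0,0,0,0,0,0.5],
    [0,0,0,0,0,0,0.5],
    [0,0,0,0,0,0,0.5],
  ],
)

```text
clock: 3.65
tool_pos: [0.4247, 0.3568, 0.0278]
eef_rot: [0.562, 0.827, 0.001, 0.0]
contact_force: [0.3, -0.9, 6.9]
opening: 0.692
finger_force: 25.2
```

Run:
```python
from h import *
st()
plan([(440,340,170,112.4),(460,100,230,80),(495,-120,230,40),(514,-254,180,0.8),(514,-254,100,.8),(514,-254,84,.8)])
```

```text
clock 3.65
q [-0.599   0.9426 -0.3118  1.9063  0.6931  0.3997 -1.0615]
tool_pos [0.4247 0.3568 0.0278]
eef_rot [5.620e-01 8.271e-01 1.000e-03 4.000e-04]
contact_force [ 0.3132 -0.896   6.8786]
opening 0.6922
finger_force 25.1861
[[-0.368  0.93   0.002]
 [ 0.93   0.368  0.001]
 [ 0.     0.002 -1.   ]]
(440, 340, 170, 112.4) -> [-21.2, 8.4, -142.1] [0.1, -0.0, -0.8] rows>=2.3
(460, 100, 230, 80) -> [-229.5, -73.0, -60.0] [0.0, 0.0, 32.4] rows>=4.0
(495, -120, 230, 40) -> [-210.6, 72.7, 0.0] [0.0, 0.0, 40.0] rows>=3.7
(514, -254, 180, 0.8) -> [-71.6, 114.9, 50.0] [0.0, 0.0, 39.2] rows>=3.7
(514, -254, 100, 0.8) -> [0.0, 0.0, 80.0] [0.0, 0.0, 0.0] rows>=1.3
(514, -254, 84, 0.8) -> [0.0, 0.0, 16.0] [0.0, 0.0, 0.0] rows>=0.3
```

Grip is a bit high and off-centre (TCP at 28 mm, 7 mm along the rack). I'll re-grip.

Request:
move_arm(
  motion=[
    [0,0,0,0,0,0,0.1],
    [0,0,0,0,0,0,0],
    [0,0,0,0,0,0,0],
    [7,0,3,0,0,0,0],
    [7,0,7,0,0,0,0],
  ],
)

```text
clock: 4.28
tool_pos: [0.4208, 0.3641, 0.0195]
eef_rot: [0.561, 0.828, 0.0, -0.0]
contact_force: [-0.2, -0.3, 0.2]
opening: 1.001
finger_force: 0.0
```

Request:
move_arm(
  motion=[
    [0,0,0,0,0,0,0],
    [0,0,0,0,0,0,0.25],
    [0,0,0,0,0,0,0.4],
    [0,0,0,0,0,0,0.5],
    [0,0,0,0,0,0,0.5],
  ],
)

```text
clock: 4.9
tool_pos: [0.4216, 0.3628, 0.0197]
eef_rot: [0.562, 0.827, 0.0, 0.0]
contact_force: [0.2, -0.5, -0.1]
opening: 0.719
finger_force: 24.9
```

Run:
```python
from h import *
st();snap('wrist','w2')
```

```text
clock 4.9
q [-0.6162  0.9574 -0.3025  1.9003  0.6957  0.3902 -1.0742]
tool_pos [0.4216 0.3628 0.0197]
eef_rot [5.620e-01 8.272e-01 1.000e-04 1.000e-04]
contact_force [ 0.204  -0.4972 -0.1151]
opening 0.7188
finger_force 24.8668
[[-0.368  0.93   0.   ]
 [ 0.93   0.368 -0.   ]
 [-0.     0.    -1.   ]]
```

View pics/w2.png

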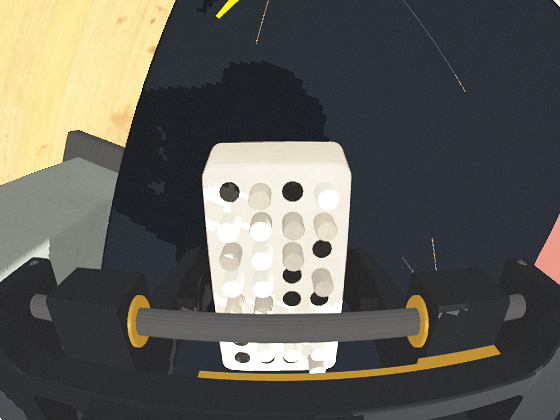

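Wrist view: the rack is held squarely between the pads, along columns 205-350. Next I'll check how far the camera sticks out toward the open cover.

Run:
```python
from h import *
s=snap('wrist');S=r.get_state();c=np.linalg.inv(s['world_to_cam'])
Q=R.from_quat(S['eef_rot']);print('cam in tool mm',Q.inv().apply(c[:3,3]-S['tool_pos'])*1000, 'axis',Q.inv().apply(c[:3,2]))
plan([(440,340,170,112.4),(460,100,230,80),(490,-120,240,40),(514,-254,200,0.8),(514,-254,100,.8),(514,-254,82.5,.8)])
```

```text
cam in tool mm [  77.96648056    0.55282623 -146.3639175 ] axis [-0.30210921  0.00095936  0.95327284]
(440, 340, 170, 112.4) -> [-28.0, 8.8, -150.2] [0.0, 0.0, -0.8] rows>=2.4
(460, 100, 230, 80) -> [-229.5, -73.0, -60.0] [0.0, 0.0, 32.4] rows>=4.0
(490, -120, 240, 40) -> [-211.4, 67.7, -10.0] [0.0, 0.0, 40.0] rows>=3.7
(514, -254, 200, 0.8) -> [-67.7, 118.1, 40.0] [0.0, 0.0, 39.2] rows>=3.7
(514, -254, 100, 0.8) -> [0.0, 0.0, 100.0] [0.0, 0.0, 0.0] rows>=1.6
(514, -254, 82.5, 0.8) -> [0.0, 0.0, 17.5] [0.0, 0.0, 0.0] rows>=0.3
```

Request:
move_arm(
  motion=[
    [0,0,-25,0,0,0,0.5],
    [-5,3,-60,0,0,0,0.5],
    [-12,6,-100,0,0,0,0.5],
    [-20,8,-140,0,0,0,0.5],
    [-24,8,-150,0,0,0,0.5],
  ],
)

```text
clock: 5.62
tool_pos: [0.4387, 0.3437, 0.1715]
eef_rot: [0.562, 0.827, 0.002, 0.0]
contact_force: [0.1, 0.2, -2.9]
opening: 0.712
finger_force: 24.8
```

Request:
move_arm(
  motion=[
    [-40,-10,-12,0,0,6,0.5],
    [-87,-25,-24,0,0,13,0.5],
    [-135,-40,-36,0,0,20,0.5],
    [-182,-57,-48,0,0,26,0.5],
    [-229,-73,-60,0,0,32,0.5],
  ],
)

```text
clock: 6.25
tool_pos: [0.4532, 0.1018, 0.2288]
eef_rot: [0.769, 0.639, -0.001, -0.0]
contact_force: [1.6, -0.1, -2.0]
opening: 0.714
finger_force: 24.8
```

Request:
move_arm(
  motion=[
    [-42,13,-2,0,0,8,0.5],
    [-84,27,-4,0,0,16,0.5],
    [-126,40,-6,0,0,24,0.5],
    [-168,54,-8,0,0,32,0.5],
    [-211,68,-10,0,0,40,0.5],
  ],
)

```text
clock: 6.88
tool_pos: [0.4823, -0.1172, 0.2385]
eef_rot: [0.941, 0.337, -0.001, -0.001]
contact_force: [0.5, -0.1, -1.6]
opening: 0.718
finger_force: 24.8
```

Run:
```python
from h import *
st()
plan([(514,-254,200,0.8),(514,-254,100,.8),(514,-254,82.5,.8)])
```

```text
clock 6.875
q [ 0.3216  0.5311 -0.2722  1.9414  0.2131  0.699  -0.9622]
tool_pos [ 0.4823 -0.1172  0.2385]
eef_rot [ 9.415e-01  3.371e-01 -1.100e-03 -6.000e-04]
contact_force [ 0.4802 -0.1215 -1.6237]
opening 0.7181
finger_force 24.7671
[[ 0.773  0.635 -0.002]
 [ 0.635 -0.773  0.   ]
 [-0.002 -0.002 -1.   ]]
(514, -254, 200, 0.8) -> [-62.2, 125.9, 38.4] [-0.1, 0.1, 38.6] rows>=3.6
(514, -254, 100, 0.8) -> [0.0, 0.0, 100.0] [0.0, 0.0, 0.0] rows>=1.6
(514, -254, 82.5, 0.8) -> [0.0, 0.0, 17.5] [0.0, 0.0, 0.0] rows>=0.3
```

Run:
```python
from h import *
plan([(485,-150,240,85),(495,-200,240,130),(514,-254,200,180.8),(514,-254,100,180.8),(514,-254,82.5,180.8)])
```

```text
(485, -150, 240, 85) -> [-18.7, 27.0, -1.5] [-0.1, 0.1, -45.6] rows>=4.3
(495, -200, 240, 130) -> [-48.9, 14.3, 0.0] [0.0, 0.0, -45.0] rows>=4.2
(514, -254, 200, 180.8) -> [-53.6, -20.2, 40.0] [0.0, 0.0, -50.8] rows>=4.7
(514, -254, 100, 180.8) -> [0.0, 0.0, 100.0] [0.0, 0.0, 0.0] rows>=1.6
(514, -254, 82.5, 180.8) -> [0.0, 0.0, 17.5] [0.0, 0.0, 0.0] rows>=0.3
```

Request:
move_arm(
  motion=[
    [-4,5,0,0,0,-9,0.5],
    [-8,10,0,0,0,-18,0.5],
    [-12,16,0,0,0,-27,0.5],
    [-15,22,0,0,0,-36,0.5],
    [-19,27,0,0,0,-45,0.5],
  ],
)

```text
clock: 7.5
tool_pos: [0.4848, -0.149, 0.2382]
eef_rot: [0.738, 0.675, -0.001, -0.001]
contact_force: [0.4, -0.1, -1.2]
opening: 0.719
finger_force: 24.8
```

Request:
move_arm(
  motion=[
    [-10,3,0,0,0,-9,0.5],
    [-20,6,0,0,0,-18,0.5],
    [-30,9,0,0,0,-27,0.5],
    [-40,12,0,0,0,-36,0.5],
    [-49,14,0,0,0,-45,0.5],
  ],
)

```text
clock: 8.12
tool_pos: [0.4942, -0.1992, 0.2381]
eef_rot: [0.423, 0.906, -0.0, -0.001]
contact_force: [0.4, -0.3, -1.5]
opening: 0.713
finger_force: 24.8
```

Request:
move_arm(
  motion=[
    [-11,-4,8,0,0,-10,0.5],
    [-22,-8,16,0,0,-20,0.5],
    [-33,-12,24,0,0,-30,0.5],
    [-44,-16,32,0,0,-40,0.5],
    [-54,-20,40,0,0,-50,0.5],
  ],
)

```text
clock: 8.75
tool_pos: [0.5133, -0.2535, 0.1977]
eef_rot: [0.0, 1.0, 0.0, -0.001]
contact_force: [0.4, -0.3, -1.8]
opening: 0.716
finger_force: 24.8
```

Request:
move_arm(
  motion=[
    [0,0,20,0,0,-1,0.5],
    [0,0,50,0,0,-1,0.5],
    [0,0,70,0,0,-1,0.5],
    [0,0,70,0,0,-1,0.5],
  ],
)

```text
clock: 9.25
tool_pos: [0.5126, -0.2527, 0.1277]
eef_rot: [-0.005, 1.0, 0.001, -0.002]
contact_force: [1.6, -0.2, -1.2]
opening: 0.71
finger_force: 24.8
```

Run:
```python
from h import *
st();t=snap('top','top1');s=snap('scene')
plan([(514,-254,100,180.8),(514,-254,82.5,180.8)])
im=np.hstack([cv2.resize(t['frame'][130:250,300:430],None,fx=3,fy=3),cv2.resize(s['frame'][100:220,250:390],None,fx=2.85,fy=3)])
cv2.imwrite('pics/c1.png',cv2.cvtColor(im,cv2.COLOR_RGB2BGR))
```

```text
clock 9.25
q [ 0.8464  0.9116 -0.8571  1.8025  0.8931  0.8738  1.1362]
tool_pos [ 0.5126 -0.2527  0.1277]
eef_rot [-5.5e-03  1.0e+00  6.0e-04 -2.0e-03]
contact_force [ 1.5926 -0.227  -1.1534]
opening 0.7105
finger_force 24.773
[[-1.    -0.011 -0.004]
 [-0.011  1.     0.001]
 [ 0.004  0.001 -1.   ]]
(514, -254, 100, 180.8) -> [0.5, -1.1, 30.0] [0.0, 0.0, -0.2] rows>=0.5
(514, -254, 82.5, 180.8) -> [0.0, 0.0, 17.5] [0.0, 0.0, 0.0] rows>=0.3
```

View pics/c1.png

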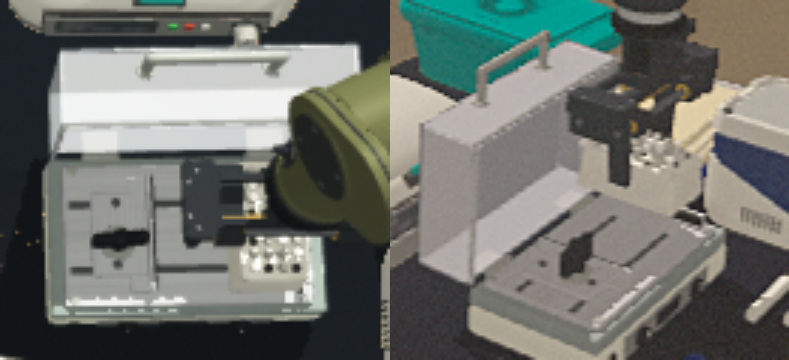

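Both views show the rack level in the hand, parallel to the fence and above the platform, with the knob wing still along y. Lowering it now.

Request:
move_arm(
  motion=[
    [0,-2,20,0,0,0,0.5],
    [0,-2,36,0,0,0,0.5],
    [0,-2,42,0,0,0,0.5],
    [0,-2,44,0,0,0,0.5],
    [0,-2,44,0,0,0,0.5],
  ],
)

```text
clock: 9.98
tool_pos: [0.5144, -0.2553, 0.0859]
eef_rot: [-0.006, 1.0, 0.0, 0.0]
contact_force: [0.0, -0.2, -1.4]
opening: 0.715
finger_force: 24.8
```

Request:
move_arm(
  motion=[
    [0,0,0.5,0,0,0,0.5],
    [0,0,1,0,0,0,0.5],
    [0,0,1,0,0,0,0.5],
  ],
)

```text
clock: 10.35
tool_pos: [0.5142, -0.2555, 0.0849]
eef_rot: [-0.005, 1.0, -0.0, 0.0]
contact_force: [0.7, -0.4, -1.9]
opening: 0.718
finger_force: 24.8
```

Request:
move_arm(
  motion=[
    [0,0,1,0,0,0,0.5],
    [0,0,2,0,0,0,0.5],
    [0,0,2,0,0,0,0.5],
  ],
)

```text
clock: 10.72
tool_pos: [0.5141, -0.2555, 0.0826]
eef_rot: [-0.006, 1.0, -0.0, -0.0]
contact_force: [-0.3, -0.2, -2.2]
opening: 0.713
finger_force: 24.8
```

Request:
move_arm(
  motion=[
    [0,0,0.5,0,0,0,0.5],
    [0,0,1,0,0,0,0.5],
    [0,0,1,0,0,0,0.5],
  ],
)

```text
clock: 11.1
tool_pos: [0.5141, -0.2555, 0.0818]
eef_rot: [-0.006, 1.0, -0.0, 0.0]
contact_force: [1.1, 0.2, -0.3]
opening: 0.715
finger_force: 24.8
```

Request:
move_arm(
  motion=[
    [0,0,0.5,0,0,0,0.4],
    [0,0,0.5,0,0,0,0.1],
    [0,0,0.5,0,0,0,0],
    [0,0,-20,0,0,0,0],
    [0,0,-60,0,0,0,0],
  ],
)

```text
clock: 11.72
tool_pos: [0.5134, -0.2552, 0.1423]
eef_rot: [-0.006, 1.0, 0.001, -0.001]
contact_force: [0.1, 0.4, 0.2]
opening: 1.001
finger_force: 0.0
```

Request:
move_arm(
  motion=[
    [0,0,-40,0,0,0,0],
    [0,0,-70,0,0,0,0],
    [0,0,-90,0,0,0,0],
  ],
)

```text
clock: 12.1
tool_pos: [0.5147, -0.2552, 0.2344]
eef_rot: [-0.006, 1.0, -0.0, 0.001]
contact_force: [-0.6, -0.7, -0.1]
opening: 1.003
finger_force: 0.0
```

Run:
```python
from h import *
st()
plan([(502,-190,200,135),(502,-121,180,90),(502,-121,130,90),(502,-121,90,90)])
```

```text
clock 12.1
q [ 0.9042  0.7818 -0.9635  1.7076  0.7305  1.0507  1.2735]
tool_pos [ 0.5147 -0.2552  0.2344]
eef_rot [-5.7e-03  1.0e+00 -4.0e-04  1.3e-03]
contact_force [-0.584  -0.6804 -0.0752]
opening 1.0033
finger_force 0.0
[[-1.    -0.011  0.003]
 [-0.011  1.    -0.001]
 [-0.003 -0.001 -1.   ]]
(502, -190, 200, 135) -> [12.1, 65.4, 34.3] [0.0, 0.2, 45.7] rows>=4.3
(502, -121, 180, 90) -> [48.8, 48.8, 20.0] [0.0, 0.0, 45.0] rows>=4.2
(502, -121, 130, 90) -> [0.0, 0.0, 50.0] [0.0, 0.0, 0.0] rows>=0.8
(502, -121, 90, 90) -> [0.0, 0.0, 40.0] [0.0, 0.0, 0.0] rows>=0.6
```

Turning to yaw 90 here would put the wide gripper body into the open cover. So I'll loosen the knob with closed fingertips, pushing the wing's left end at yaw 180.

Request:
move_arm(
  motion=[
    [-4,40,20,0,0,0,0.5],
    [-8,80,40,0,0,0,1],
    [-9,120,60,0,0,0,1],
    [-9,161,85,0,0,0,1],
    [-9,161,105,0,0,0,1],
  ],
)

```text
clock: 12.72
tool_pos: [0.5215, -0.09, 0.1269]
eef_rot: [-0.009, 1.0, 0.001, 0.0]
contact_force: [0.6, -0.8, -0.1]
opening: 0.456
finger_force: 0.0
```

Request:
move_arm(
  motion=[
    [0,0,0,0,0,0,1],
    [0,0,0,0,0,0,1],
  ],
)

```text
clock: 12.98
tool_pos: [0.5217, -0.0949, 0.1274]
eef_rot: [-0.005, 1.0, -0.0, 0.0]
contact_force: [0.2, 0.5, 0.1]
opening: 0.23
finger_force: 0.0
```

Run:
```python
from h import *
st();s=snap('scene');w=snap('wrist');t=snap('top')
im=np.hstack([cv2.resize(s['frame'][100:220,250:390],(420,360)),cv2.resize(t['frame'][130:250,300:430],(370,360))])
cv2.imwrite('pics/c2.png',cv2.cvtColor(im,cv2.COLOR_RGB2BGR))
p=cloud(t)[165:245,375:412].reshape(-1,3);p=p[(p[:,2]>.09)&(p[:,2]<.125)];rc=cv2.minAreaRect((p[:,:2]*1000).astype(np.float32));print(rc,cv2.boxPoints(rc).round())
plan([(525,-94,130,180.6),(525,-94,89,180.6)])
```

```text
clock 12.975
q [ 0.5647  0.8603 -0.8216  1.9318  0.9152  0.7762  0.7864]
tool_pos [ 0.5217 -0.0949  0.1274]
eef_rot [-5.e-03  1.e+00 -1.e-04  4.e-04]
contact_force [0.1698 0.5037 0.0729]
opening 0.2305
finger_force 0.0
[[-1.    -0.01   0.001]
 [-0.01   1.    -0.   ]
 [-0.001 -0.    -1.   ]]
((533.3834228515625, -264.3416748046875), (65.91220092773438, 165.05612182617188), 78.33489990234375) [[ 446. -280.]
 [ 608. -313.]
 [ 621. -249.]
 [ 459. -215.]]
(525, -94, 130, 180.6) -> [-3.1, 0.9, -2.5] [-0.0, 0.1, -0.0] rows>=0.1
(525, -94, 89, 180.6) -> [0.0, 0.0, 41.0] [0.0, 0.0, 0.0] rows>=0.7
```

View pics/c2.png

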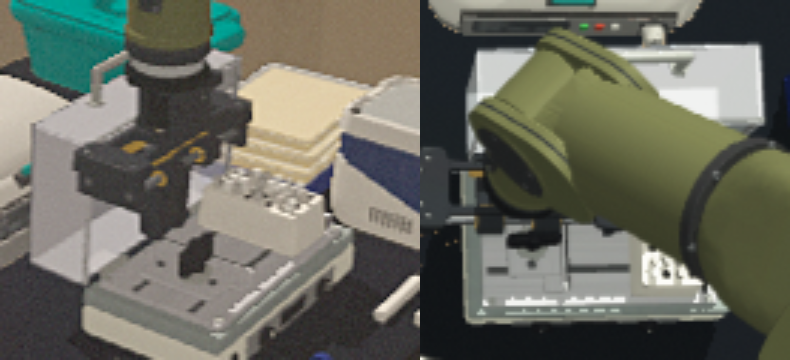

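The rack stands upright along the fence and the wing still lies along y. The closed fingers are just right of and behind its left end. Now lower and push the wing counterclockwise.

Request:
move_arm(
  motion=[
    [-3,1,0,0,0,0,1],
    [-3,1,10,0,0,0,1],
    [-3,1,25,0,0,0,1],
    [-3,1,38,0,0,0,1],
    [-3,1,38,0,0,0,1],
  ],
)

```text
clock: 13.75
tool_pos: [0.5233, -0.0933, 0.0872]
eef_rot: [-0.006, 1.0, 0.0, -0.001]
contact_force: [0.3, -0.5, -0.1]
opening: 0.002
finger_force: 0.0
```

Request:
move_arm(
  motion=[
    [5,-2,0,0,0,0,1],
    [9,0,0,0,0,0,1],
    [12,3,0,0,0,0,1],
    [16,5,0,0,0,0,1],
    [19,6,0,0,0,0,1],
  ],
)

```text
clock: 14.38
tool_pos: [0.5064, -0.0868, 0.0893]
eef_rot: [-0.006, 1.0, 0.0, 0.001]
contact_force: [4.6, 0.0, 1.0]
opening: 0.005
finger_force: 2.2
```

Run:
```python
from h import *
s=st();print(s['moment'])
```

```text
clock 14.375
q [ 0.5211  0.8978 -0.7548  2.0026  1.0245  0.6767  0.6665]
tool_pos [ 0.5064 -0.0868  0.0893]
eef_rot [-5.8e-03  1.0e+00  4.0e-04  1.4e-03]
contact_force [4.5589 0.0191 1.0148]
opening 0.0047
finger_force 2.2144
[[-1.    -0.012  0.003]
 [-0.012  1.     0.001]
 [-0.003  0.001 -1.   ]]
[ 0.01310442 -1.18877931  0.1164335 ]
```

Request:
move_arm(
  motion=[
    [4,1,0,0,0,0,1],
    [8,2,0,0,0,0,1],
    [12,1,0,0,0,0,1],
    [16,0,0,0,0,0,1],
    [19,-1,0,0,0,0,1],
  ],
)

```text
clock: 15.0
tool_pos: [0.4863, -0.0862, 0.089]
eef_rot: [-0.007, 1.0, 0.002, 0.001]
contact_force: [4.0, 5.4, -0.2]
opening: 0.006
finger_force: 2.4
```

Request:
move_arm(
  motion=[
    [1,-1,0,0,0,0,1],
    [2,-2,0,0,0,0,1],
    [2,-4,0,0,0,0,1],
    [2,-5,0,0,0,0,1],
  ],
)

```text
clock: 15.5
tool_pos: [0.4844, -0.0914, 0.089]
eef_rot: [-0.007, 1.0, 0.002, 0.0]
contact_force: [2.5, 4.9, 0.3]
opening: 0.006
finger_force: 2.3
```

Run:
```python
from h import *
st();s=snap('scene');w=snap('wrist')
im=np.hstack([cv2.resize(s['frame'][130:220,270:390],(400,300)),cv2.resize(w['frame'],(400,300))])
cv2.imwrite('pics/c3.png',cv2.cvtColor(im,cv2.COLOR_RGB2BGR))
```

```text
clock 15.5
q [ 0.5349  0.8813 -0.7429  2.0616  1.0566  0.6382  0.6327]
tool_pos [ 0.4844 -0.0914  0.089 ]
eef_rot [-6.5e-03  1.0e+00  1.9e-03  5.0e-04]
contact_force [2.4839 4.9141 0.259 ]
opening 0.006
finger_force 2.3309
[[-1.    -0.013  0.001]
 [-0.013  1.     0.004]
 [-0.001  0.004 -1.   ]]
```

View pics/c3.png

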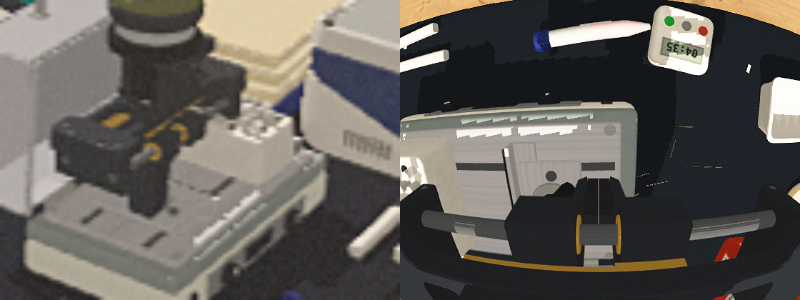

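Request:
move_arm(
  motion=[
    [1,-2,0,0,0,0,1],
    [1,-4,0,0,0,0,1],
    [1,-5,0,0,0,0,1],
    [1,-5,0,0,0,0,1],
  ],
)

```text
clock: 16.1
tool_pos: [0.4834, -0.0967, 0.089]
eef_rot: [-0.006, 1.0, 0.002, 0.0]
contact_force: [3.0, 4.4, 0.1]
opening: 0.003
finger_force: 2.0
```

Request:
move_arm(
  motion=[
    [-1,10,0,0,0,0,1],
    [-1,10,-40,0,0,0,1],
    [-1,40,-90,0,0,0,1],
    [-1,80,-90,0,0,0,1],
    [-1,90,-90,0,0,0,0.6],
  ],
)

```text
clock: 16.73
tool_pos: [0.4822, -0.0066, 0.1791]
eef_rot: [-0.007, 1.0, -0.0, -0.0]
contact_force: [0.1, -1.1, -0.2]
opening: 0.094
finger_force: 0.0
```

Run:
```python
from h import *
st();s=snap('scene');t=snap('top')
f=cv2.cvtColor(t['frame'],cv2.COLOR_RGB2GRAY)
im=np.hstack([cv2.resize(s['frame'][130:220,270:390],(400,300)),cv2.resize(t['frame'][170:245,310:410],(400,300),interpolation=cv2.INTER_CUBIC)])
cv2.imwrite('pics/c4.png',cv2.cvtColor(im,cv2.COLOR_RGB2BGR))
```

```text
clock 16.725
q [ 0.4443  0.7351 -0.8758  2.028   0.8242  0.7784  0.6463]
tool_pos [ 0.4822 -0.0066  0.1791]
eef_rot [-7.4e-03  1.0e+00 -3.0e-04 -5.0e-04]
contact_force [ 0.1229 -1.0605 -0.225 ]
opening 0.0936
finger_force 0.0
[[-1.    -0.015 -0.001]
 [-0.015  1.    -0.001]
 [ 0.001 -0.001 -1.   ]]
```

View pics/c4.png

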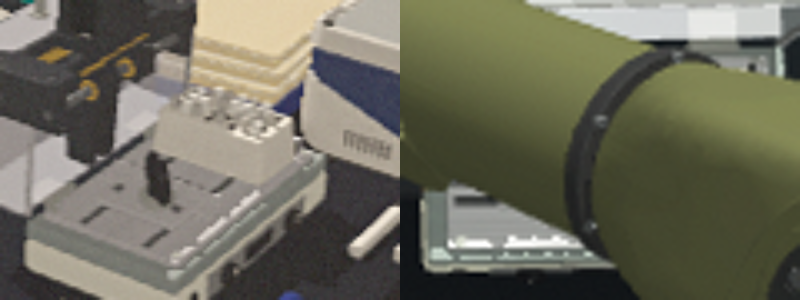

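The scene view shows the wing turned well counterclockwise and the rack upright; the arm hides the top view. I'll get the angle from depth.

```bash
cat >> h.py <<'E'
def knob(names=('scene','top','wrist')[:2],lo=.088):
    for n in names:
        s=snap(n);w=cloud(s);g=s['frame'].max(-1)
        m=(g<75)&(w[...,2]>lo)&(w[...,2]<.115)&(w[...,0]>.455)&(w[...,0]<.55)&(w[...,1]>-.225)&(w[...,1]<-.08)
        nn,l,st_,c=cv2.connectedComponentsWithStats(m.astype(np.uint8))
        if nn<2: print(n,'none');continue
        i=1+np.argmax(st_[1:,4]);p=w[l==i][:,:2]*1000
        rc=cv2.minAreaRect(p.astype(np.float32));e,V=np.linalg.eigh(np.cov(p.T));v=V[:,1]
        print(n,len(p),'ctr',p.mean(0).round(1),'rect',np.round(rc[0],1),np.round(rc[1],1),'wing yaw %.1f'%(np.degrees(np.arctan2(v[1],v[0]))%180),'zmax',np.round(w[l==i][:,2].max(),3))
def rackpose():
    s=snap('scene');w=cloud(s);g=s['frame'].min(-1)
    m=(w[...,2]>.085)&(w[...,2]<.125)&(w[...,1]>-.33)&(w[...,1]<-.19)&(w[...,0]>.43)&(w[...,0]<.6)&(g>120)
    p=w[m]*1000;print('rack',len(p),p.min(0).round(),p.max(0).round(),cv2.minAreaRect(p[:,:2].astype(np.float32)))
E
python3 - <<'E'
from h import *
knob();rackpose()
E
```

```text
scene 72 ctr [ 496.6 -121.1] rect [ 502.1 -127.1] [15.1 54.5] wing yaw 140.1 zmax 0.114
top none
rack 558 [ 456. -317.   85.] [ 600. -215.  118.] ((531.5267944335938, -255.11846923828125), (88.00798034667969, 159.46701049804688), 76.05628204345703)
```

```bash
cat >> h.py <<'E'
def wcloud(s):
    K=s['intrinsics'];z=s['z_map'];v,u=np.indices(z.shape)
    a=(u-K[0,2])/K[0,0];b=(v-K[1,2])/K[1,1];t=np.hypot(a,b)+1e-9;k=np.tan(np.minimum(t,1.4))/t
    p=np.stack([a*k*z,b*k*z,z],-1);T=np.linalg.inv(s['world_to_cam']);w=p@T[:3,:3].T+T[:3,3];w[(z==0)|(t>1.3)]=np.nan
    return w
def wknob(lo=.095):
    s=snap('wrist');w=wcloud(s);g=s['frame'].max(-1)
    m=(g<90)&(w[...,2]>lo)&(w[...,2]<.118)&(w[...,0]>.455)&(w[...,0]<.55)&(w[...,1]>-.23)&(w[...,1]<-.08)
    nn,l,q,c=cv2.connectedComponentsWithStats(m.astype(np.uint8))
    if nn<2: print('none');return
    i=1+np.argmax(q[1:,4]);P=w[l==i]*1000;p=P[:,:2]
    v=np.linalg.eigh(np.cov(p.T))[1][:,1];rc=cv2.minAreaRect(p.astype(np.float32))
    print('wknob',len(p),'ctr',p.mean(0).round(1),'rect',np.round(rc[0],1),np.round(rc[1],1),'yaw %.1f'%(np.degrees(np.arctan2(v[1],v[0]))%180),'z',P[:,2].min().round(),P[:,2].max().round())
    M=(w[...,2]>.070)&(w[...,2]<.082)&(w[...,0]>.47)&(w[...,0]<.56)
    B=w[M&(w[...,1]>-.22)&(w[...,1]<-.14)]*1000
    if len(B):print('bar edge y',np.percentile(B[:,1],[1,5,50,95]).round(1))
    C=w[(w[...,2]>.09)&(w[...,2]<.107)&(g>150)&(w[...,1]<-.19)&(w[...,1]>-.33)&(w[...,0]>.42)&(w[...,0]<.6)]*1000
    if len(C):print('rack',cv2.minAreaRect(C[:,:2].astype(np.float32)),C.min(0).round(),C.max(0).round())
E
python3 - <<'E'
from h import *
wknob()
E
```

```text
wknob 999 ctr [ 499.6 -128.9] rect [ 502.7 -132.1] [17.5 52.2] yaw 138.9 z 95.0 113.0
bar edge y [-169.6 -168.  -158.9 -141.7]
rack ((512.2974853515625, -253.31614685058594), (110.718017578125, 61.27280807495117), 1.1505385637283325) [ 457. -284.   90.] [ 567. -222.  107.]
```

Depth check: the wing is at yaw 139 (joint about 0.46), the bar has already slid about 11 mm, and the rack is at (512,-253) and straight. Continue: push the wing further round, then slide the bar.

Run:
```python
from h import *
plan([(508,-92,150,180.6),(508,-92,89,180.6),(503,-99,89,180.6),(486,-101,89,180.6)])
```

```text
(508, -92, 150, 180.6) -> [-24.6, -81.7, 28.0] [-0.1, -0.1, -0.1] rows>=1.4
(508, -92, 89, 180.6) -> [0.0, 0.0, 61.0] [0.0, 0.0, 0.0] rows>=1.0
(503, -99, 89, 180.6) -> [5.1, -6.9, 0.0] [0.0, 0.0, 0.0] rows>=0.1
(486, -101, 89, 180.6) -> [17.0, -1.8, 0.0] [0.0, 0.0, 0.0] rows>=0.3
```

Request:
move_arm(
  motion=[
    [-24,-40,14,0,0,0,1],
    [-24,-82,28,0,0,0,1],
    [-24,-82,50,0,0,0,1],
    [-24,-82,75,0,0,0,1],
    [-24,-82,89,0,0,0,1],
  ],
)

```text
clock: 17.65
tool_pos: [0.5074, -0.0918, 0.0882]
eef_rot: [-0.005, 1.0, -0.0, -0.001]
contact_force: [-0.6, 0.2, -0.5]
opening: 0.008
finger_force: 0.0
```

Request:
move_arm(
  motion=[
    [3,-4,0,0,0,0,1],
    [7,-7,0,0,0,0,1],
    [12,-7,0,0,0,0,1],
    [17,-8,0,0,0,0,1],
    [22,-9,0,0,0,0,1],
  ],
)

```text
clock: 18.27
tool_pos: [0.4874, -0.0982, 0.0906]
eef_rot: [-0.006, 1.0, 0.001, 0.002]
contact_force: [2.3, 4.0, 0.8]
opening: 0.004
finger_force: 1.7
```

Request:
move_arm(
  motion=[
    [1,-6,0,0,0,0,1],
    [1,-12,0,0,0,0,1],
    [1,-18,0,0,0,0,1],
    [1,-24,0,0,0,0,1],
    [1,-30,0,0,0,0,1],
  ],
)

```text
clock: 18.9
tool_pos: [0.4858, -0.1302, 0.0897]
eef_rot: [-0.005, 1.0, 0.0, 0.0]
contact_force: [2.6, 3.2, 2.0]
opening: 0.007
finger_force: 1.9
```

Run:
```python
from h import *
st();wknob();knob(('scene',))
```

```text
clock 18.9
q [ 0.6079  0.8869 -0.7442  2.032   1.0345  0.6569  0.7356]
tool_pos [ 0.4858 -0.1302  0.0897]
eef_rot [-5.4e-03  1.0e+00  1.0e-04  1.0e-04]
contact_force [2.6136 3.1723 2.0232]
opening 0.0068
finger_force 1.9316
[[-1.    -0.011  0.   ]
 [-0.011  1.     0.   ]
 [-0.     0.    -1.   ]]
wknob 1092 ctr [ 478.9 -141.6] rect [ 482.5 -146.6] [14.2 31.6] yaw 105.4 z 95.0 118.0
bar edge y [-202.4 -200.8 -178.2 -149.4]
rack ((511.33599853515625, -254.15676879882812), (109.2088851928711, 62.089691162109375), 1.3327869176864624) [ 456. -286.   90.] [ 565. -222.  107.]
scene 73 ctr [ 481.4 -124.3] rect [ 479.9 -124.5] [35.  16.3] wing yaw 72.6 zmax 0.115
```

Request:
move_arm(
  motion=[
    [0,-6,0,0,0,0,1],
    [0,-12,0,0,0,0,1],
    [0,-17,0,0,0,0,1],
    [0,-20,0,0,0,0,1],
    [0,-22,0,0,0,0,1],
  ],
)

```text
clock: 19.62
tool_pos: [0.4858, -0.1516, 0.0896]
eef_rot: [-0.006, 1.0, 0.0, -0.0]
contact_force: [1.3, 4.8, -0.6]
opening: 0.005
finger_force: 2.1
```

Request:
move_arm(
  motion=[
    [0,-2,0,0,0,0,1],
    [0,-4,0,0,0,0,1],
    [0,-6,0,0,0,0,1],
    [0,-8,0,0,0,0,1],
  ],
)

```text
clock: 20.12
tool_pos: [0.4847, -0.1557, 0.0897]
eef_rot: [-0.007, 1.0, 0.003, -0.001]
contact_force: [-4.0, 13.8, 2.0]
opening: 0.008
finger_force: 6.6
```

Run:
```python
from h import *
st();wknob()
```

```text
clock 20.125
q [ 0.6655  0.8956 -0.7558  2.0101  1.0173  0.6734  0.8144]
tool_pos [ 0.4847 -0.1557  0.0897]
eef_rot [-0.0071  1.      0.003  -0.001 ]
contact_force [-3.9871 13.7699  1.9728]
opening 0.0077
finger_force 6.5957
[[-1.    -0.014 -0.002]
 [-0.014  1.     0.006]
 [ 0.002  0.006 -1.   ]]
wknob 1046 ctr [ 477.6 -166.4] rect [ 481.1 -170.5] [13.9 27.9] yaw 106.1 z 95.0 118.0
bar edge y [-219.8 -216.9 -196.1 -172.8]
rack ((506.0065612792969, -257.8385314941406), (97.77677917480469, 61.34203338623047), 2.0991439819335938) [ 456. -290.   90.] [ 555. -227.  107.]
```

Request:
move_arm(
  motion=[
    [0,12,0,0,0,0,1],
    [0,12,-40,0,0,0,1],
    [0,40,-90,0,0,0,1],
    [0,70,-90,0,0,0,1],
    [0,70,-90,0,0,0,1],
  ],
)

```text
clock: 20.8
tool_pos: [0.4854, -0.0891, 0.1805]
eef_rot: [-0.007, 1.0, -0.001, 0.0]
contact_force: [0.6, 0.1, 0.1]
opening: 0.007
finger_force: 0.0
```

Run:
```python
from h import *
st();wknob()
```

```text
clock 20.8
q [ 0.61    0.7444 -0.8778  1.9969  0.8184  0.7991  0.8299]
tool_pos [ 0.4854 -0.0891  0.1805]
eef_rot [-7.0e-03  1.0e+00 -1.2e-03  3.0e-04]
contact_force [0.5696 0.1327 0.08  ]
opening 0.0068
finger_force 0.0
[[-1.    -0.014  0.001]
 [-0.014  1.    -0.002]
 [-0.001 -0.002 -1.   ]]
wknob 1035 ctr [ 501.4 -186. ] rect [ 504.2 -188.7] [17.4 51.7] yaw 145.5 z 95.0 113.0
bar edge y [-219.9 -219.3 -188.9 -168.4]
rack ((512.883544921875, -257.81475830078125), (111.43347930908203, 62.202362060546875), 1.915002703666687) [ 457. -290.   90.] [ 569. -225.  107.]
```

Bar is snug: knob at y -187.5, rack at y -258 against the fence. Now tighten clockwise by pushing the wing's front-left end.

Run:
```python
from h import *
plan([(461,-192,180,180.8),(461,-192,89,180.8)])
A=np.array([503,-187.5]);P=[(-42,-4.5),(-33,-8),(-31,8),(-25,22),(-20,33),(-15,37),(-11,38)]
for p in P:print(np.round([-(p[0]+42),p[1]+4.5],1))
```

```text
(461, -192, 180, 180.8) -> [25.1, -100.9, 0.1] [-0.2, -0.1, -0.1] rows>=1.7
(461, -192, 89, 180.8) -> [0.0, 0.0, 91.0] [0.0, 0.0, 0.0] rows>=1.5
[0. 0.]
[-9.  -3.5]
[-11.   12.5]
[-17.   26.5]
[-22.   37.5]
[-27.   41.5]
[-31.   42.5]
```

Request:
move_arm(
  motion=[
    [12,-50,0,0,0,0,1],
    [24,-102,0,0,0,0,1],
    [24,-102,30,0,0,0,1],
    [24,-102,65,0,0,0,1],
    [24,-102,91,0,0,0,1],
  ],
)

```text
clock: 21.48
tool_pos: [0.4606, -0.1949, 0.0865]
eef_rot: [-0.004, 1.0, -0.001, -0.002]
contact_force: [-0.3, -0.3, -1.0]
opening: 0.006
finger_force: 0.0
```

Request:
move_arm(
  motion=[
    [-8,-1,0,0,0,0,1],
    [-10,4,0,0,0,0,1],
    [-11,13,0,0,0,0,1],
    [-14,20,0,0,0,0,1],
    [-17,27,0,0,0,0,1],
  ],
)

```text
clock: 22.1
tool_pos: [0.4787, -0.1645, 0.0892]
eef_rot: [-0.006, 1.0, -0.0, -0.0]
contact_force: [-4.5, -2.4, 0.4]
opening: 0.006
finger_force: 2.1
```

Run:
```python
from h import *
st();wknob();knob(('scene',))
```

```text
clock 22.1
q [ 0.6764  0.8905 -0.7454  2.0225  1.0303  0.6636  0.8126]
tool_pos [ 0.4787 -0.1645  0.0892]
eef_rot [-5.8e-03  1.0e+00 -5.0e-04 -3.0e-04]
contact_force [-4.5273 -2.3518  0.3713]
opening 0.0061
finger_force 2.0542
[[-1.    -0.012 -0.001]
 [-0.012  1.    -0.001]
 [ 0.001 -0.001 -1.   ]]
wknob 1723 ctr [ 470.6 -164.1] rect [ 475.4 -158.7] [22.9 38.7] yaw 86.1 z 95.0 118.0
bar edge y [-189.4 -188.7 -173.2 -141.6]
rack ((500.63641357421875, -258.4034729003906), (87.3135757446289, 61.851905822753906), 1.5866893529891968) [ 456. -290.   90.] [ 544. -228.  107.]
scene 135 ctr [ 485.2 -146.4] rect [ 487.6 -144.8] [55.  44.4] wing yaw 44.4 zmax 0.114
```

Request:
move_arm(
  motion=[
    [-2,6,0,0,0,0,1],
    [-5,10,0,0,0,0,1],
    [-8,14,0,0,0,0,1],
    [-11,15,0,0,0,0,1],
    [-14,15,0,0,0,0,1],
  ],
)

```text
clock: 22.82
tool_pos: [0.4853, -0.1501, 0.0878]
eef_rot: [-0.006, 1.0, -0.002, -0.007]
contact_force: [-21.3, -0.9, 12.6]
opening: 0.009
finger_force: 10.3
```

Request:
move_arm(
  motion=[
    [-2,0,0,0,0,0,1],
    [-4,0,0,0,0,0,1],
    [-5,0,0,0,0,0,1],
  ],
)

```text
clock: 23.2
tool_pos: [0.4857, -0.1504, 0.0874]
eef_rot: [-0.006, 1.0, -0.002, -0.011]
contact_force: [-28.2, -1.4, 18.6]
opening: 0.006
finger_force: 13.6
```

Request:
move_arm(
  motion=[
    [15,0,0,0,0,0,1],
    [20,20,-20,0,0,0,1],
    [20,50,-60,0,0,0,1],
    [20,75,-90,0,0,0,1],
    [20,75,-90,0,0,0,1],
  ],
)

```text
clock: 23.82
tool_pos: [0.4806, -0.0713, 0.1814]
eef_rot: [-0.008, 1.0, 0.001, 0.004]
contact_force: [-0.3, -0.6, 0.1]
opening: 0.005
finger_force: 0.0
```

Run:
```python
from h import *
st();wknob()
```

```text
clock 23.825
q [ 0.5842  0.7334 -0.8814  2.0239  0.8265  0.7757  0.7831]
tool_pos [ 0.4806 -0.0713  0.1814]
eef_rot [-0.0077  1.      0.0015  0.0044]
contact_force [-0.2935 -0.5557  0.0633]
opening 0.0049
finger_force 0.0
[[-1.    -0.015  0.009]
 [-0.015  1.     0.003]
 [-0.009  0.003 -1.   ]]
wknob 1135 ctr [ 499.4 -120.8] rect [ 502.4 -122.4] [17.5 52. ] yaw 145.1 z 95.0 113.0
bar edge y [-159.  -157.9 -152.5 -141.7]
rack ((513.1290283203125, -257.6741027832031), (111.39894104003906, 62.55228805541992), 1.6972490549087524) [ 457. -290.   90.] [ 569. -226.  107.]
```

The push dragged the still-loose bar back left (knob at y -122, wing at 145). I'll push the wing's other (+x) end from the left instead. That drives the bar toward the fence while it tightens.

Run:
```python
from h import *
plan([(532,-99,180,180.8),(532,-99,89,180.8)])
w=cloud(snap('scene'))
for lo,hi in((.1,.14),(.14,.18),(.18,.2)):
    m=(w[...,2]>lo)&(w[...,2]<hi)&(w[...,1]>-.3)&(w[...,1]<-.05)&(w[...,0]>.56)&(w[...,0]<.66);print(lo,m.sum(),np.percentile(w[m][:,0],[2,10,50]).round(3) if m.any() else 0)
```

```text
(532, -99, 180, 180.8) -> [-52.5, -26.1, -0.1] [0.1, 0.3, -0.1] rows>=0.9
(532, -99, 89, 180.8) -> [0.0, 0.0, 91.0] [0.0, 0.0, 0.0] rows>=1.5
0.1 320 [0.564 0.586 0.624]
0.14 259 [0.582 0.588 0.616]
0.18 137 [0.581 0.586 0.615]
```

Request:
move_arm(
  motion=[
    [-26,-14,0,0,0,0,1],
    [-50,-28,0,0,0,0,1],
    [-50,-28,30,0,0,0,1],
    [-50,-28,65,0,0,0,1],
    [-50,-28,91,0,0,0,1],
  ],
)

```text
clock: 24.55
tool_pos: [0.5264, -0.1038, 0.0847]
eef_rot: [-0.005, 1.0, -0.0, -0.001]
contact_force: [-0.2, -0.4, 0.3]
opening: 0.007
finger_force: 0.0
```

Request:
move_arm(
  motion=[
    [3,-6,0,0,0,0,1],
    [3,-12,0,0,0,0,1],
    [3,-18,0,0,0,0,1],
    [3,-24,0,0,0,0,1],
    [3,-30,0,0,0,0,1],
  ],
)

```text
clock: 25.18
tool_pos: [0.5255, -0.1328, 0.0883]
eef_rot: [-0.005, 1.0, -0.0, 0.001]
contact_force: [1.8, 1.7, 0.8]
opening: 0.005
finger_force: 1.0
```

Run:
```python
from h import *
st();wknob()
```

```text
clock 25.175
q [ 0.5962  0.9218 -0.7596  1.9184  0.9775  0.723   0.8196]
tool_pos [ 0.5255 -0.1328  0.0883]
eef_rot [-5.4e-03  1.0e+00 -0.0e+00  9.0e-04]
contact_force [1.8427 1.7391 0.8124]
opening 0.0047
finger_force 1.0186
[[-1.    -0.011  0.002]
 [-0.011  1.    -0.   ]
 [-0.002 -0.    -1.   ]]
wknob 4205 ctr [ 502.4 -143.8] rect [ 502. -144.] [31.7 46.9] yaw 155.0 z 95.0 118.0
bar edge y [-182.5 -181.2 -168.8 -144.9]
rack ((513.0713500976562, -257.1259765625), (111.20219421386719, 62.07584762573242), 2.1110944747924805) [ 457. -288.   90.] [ 568. -225.  107.]
```

Request:
move_arm(
  motion=[
    [0,-8,0,0,0,0,1],
    [0,-16,0,0,0,0,1],
    [0,-24,0,0,0,0,1],
    [0,-32,0,0,0,0,1],
    [0,-38,0,0,0,0,1],
  ],
)

```text
clock: 25.85
tool_pos: [0.5258, -0.171, 0.0879]
eef_rot: [-0.005, 1.0, -0.0, 0.001]
contact_force: [4.2, 2.3, 0.5]
opening: 0.004
finger_force: 1.9
```

Request:
move_arm(
  motion=[
    [0,-3,0,0,0,0,1],
    [0,-6,0,0,0,0,1],
    [0,-8,0,0,0,0,1],
  ],
)

```text
clock: 26.22
tool_pos: [0.5255, -0.1759, 0.0878]
eef_rot: [-0.006, 1.0, 0.002, 0.0]
contact_force: [2.2, 6.4, 0.7]
opening: 0.004
finger_force: 3.9
```

Run:
```python
from h import *
st();wknob()
```

```text
clock 26.225
q [ 0.6771  0.9368 -0.772   1.8796  0.9614  0.7496  0.9283]
tool_pos [ 0.5255 -0.1759  0.0878]
eef_rot [-6.3e-03  1.0e+00  2.0e-03  3.0e-04]
contact_force [2.1849 6.3859 0.7093]
opening 0.0044
finger_force 3.9192
[[-1.    -0.013  0.001]
 [-0.013  1.     0.004]
 [-0.001  0.004 -1.   ]]
wknob 4101 ctr [ 503.  -186.9] rect [ 503.  -188.2] [31.5 45.9] yaw 154.2 z 95.0 118.0
bar edge y [-219.8 -219.2 -200.  -169.6]
rack ((513.0851440429688, -258.50286865234375), (111.22098541259766, 62.73273468017578), 2.0072240829467773) [ 457. -290.   90.] [ 569. -227.  107.]
```

Request:
move_arm(
  motion=[
    [-3,-5,0,0,0,0,1],
    [-5,-9,0,0,0,0,1],
    [-4,-13,0,0,0,0,1],
    [-2,-16,0,0,0,0,1],
    [0,-19,0,0,0,0,1],
  ],
)

```text
clock: 26.9
tool_pos: [0.5274, -0.1912, 0.0881]
eef_rot: [-0.008, 1.0, 0.005, 0.002]
contact_force: [7.1, 11.0, -1.5]
opening: 0.006
finger_force: 5.2
```

Request:
move_arm(
  motion=[
    [1,-1,0,0,0,0,1],
    [3,-2,0,0,0,0,1],
    [5,-2,0,0,0,0,1],
  ],
)

```text
clock: 27.28
tool_pos: [0.5242, -0.1942, 0.0883]
eef_rot: [-0.008, 1.0, 0.004, 0.004]
contact_force: [10.1, 8.4, -3.7]
opening: 0.007
finger_force: 5.9
```

Run:
```python
from h import *
st();wknob()
```

```text
clock 27.275
q [ 0.7149  0.9404 -0.7783  1.8693  0.9603  0.7513  0.9717]
tool_pos [ 0.5242 -0.1942  0.0883]
eef_rot [-0.0077  1.      0.0041  0.004 ]
contact_force [10.09    8.4136 -3.6547]
opening 0.0069
finger_force 5.8659
[[-1.    -0.015  0.008]
 [-0.015  1.     0.008]
 [-0.008  0.008 -1.   ]]
wknob 5264 ctr [ 505.3 -191. ] rect [ 504.2 -190.1] [31.1 48.8] yaw 107.1 z 95.0 118.0
bar edge y [-219.8 -217.7 -194.6 -169.7]
rack ((526.9617919921875, -264.9552307128906), (75.04671478271484, 149.84295654296875), 78.39098358154297) [ 457. -317.   90.] [ 593. -227.  107.]
```

Request:
move_arm(
  motion=[
    [2,-2,0,0,0,0,1],
    [4,-4,0,0,0,0,1],
    [5,-5,0,0,0,0,1],
    [6,-5,0,0,0,0,1],
  ],
)

```text
clock: 27.82
tool_pos: [0.5228, -0.1963, 0.0891]
eef_rot: [-0.009, 1.0, 0.007, 0.008]
contact_force: [17.2, 12.1, -9.3]
opening: 0.003
finger_force: 9.9
```

Request:
move_arm(
  motion=[
    [-8,8,0,0,0,0,1],
    [-8,20,-30,0,0,0,1],
    [10,60,-70,0,0,0,1],
    [30,100,-90,0,0,0,1],
    [36,115,-90,0,0,0,1],
  ],
)

```text
clock: 28.45
tool_pos: [0.4747, -0.0887, 0.1787]
eef_rot: [-0.007, 1.0, -0.001, -0.001]
contact_force: [0.7, -0.3, -0.2]
opening: 0.006
finger_force: 0.0
```

Run:
```python
from h import *
st();wknob()
```

```text
clock 28.45
q [ 0.6126  0.7364 -0.8741  2.0255  0.8245  0.7812  0.8161]
tool_pos [ 0.4747 -0.0887  0.1787]
eef_rot [-0.007   1.     -0.0012 -0.0012]
contact_force [ 0.68   -0.2969 -0.2268]
opening 0.0064
finger_force 0.0
[[-1.    -0.014 -0.002]
 [-0.014  1.    -0.002]
 [ 0.002 -0.002 -1.   ]]
wknob 1163 ctr [ 502.1 -186.5] rect [ 503.8 -188.5] [52.1 16.4] yaw 96.7 z 95.0 112.0
bar edge y [-219.9 -218.9 -192.5 -168.6]
rack ((512.6600952148438, -257.3832702636719), (110.93820190429688, 62.20233917236328), 2.723498821258545) [ 457. -290.   90.] [ 567. -225.  107.]
```

Wing is now at 97° (joint about 1.2, locked) with the bar still snug. The last degrees come from pushing the left end in +x.

Request:
move_arm(
  motion=[
    [0,-30,0,0,0,0,1],
    [1,-61,10,0,0,0,1],
    [1,-61,40,0,0,0,1],
    [1,-61,70,0,0,0,1],
    [1,-61,90,0,0,0,1],
  ],
)

```text
clock: 29.12
tool_pos: [0.4744, -0.1528, 0.0856]
eef_rot: [-0.005, 1.0, -0.001, -0.003]
contact_force: [0.3, -0.3, -0.4]
opening: 0.003
finger_force: 0.0
```

Request:
move_arm(
  motion=[
    [-4,0,0,0,0,0,1],
    [-8,0,0,0,0,0,1],
    [-11,0,0,0,0,0,1],
    [-14,0,0,0,0,0,1],
    [-17,0,0,0,0,0,1],
  ],
)

```text
clock: 29.75
tool_pos: [0.4881, -0.1506, 0.0877]
eef_rot: [-0.005, 1.0, -0.001, -0.005]
contact_force: [-11.8, 3.2, 7.1]
opening: 0.009
finger_force: 6.4
```

Request:
move_arm(
  motion=[
    [-1,0,0,0,0,0,1],
    [-2,0,0,0,0,0,1],
    [-3,0,0,0,0,0,1],
  ],
)

```text
clock: 30.12
tool_pos: [0.491, -0.1501, 0.0878]
eef_rot: [-0.006, 1.0, -0.0, -0.005]
contact_force: [-12.5, 3.2, 6.4]
opening: 0.0
finger_force: 6.5
```

Request:
move_arm(
  motion=[
    [-1,0,0,0,0,0,1],
    [-2,0,0,0,0,0,1],
    [-3,0,0,0,0,0,1],
    [-4,0,0,0,0,0,1],
  ],
)

```text
clock: 30.62
tool_pos: [0.492, -0.15, 0.0876]
eef_rot: [-0.006, 1.0, -0.001, -0.008]
contact_force: [-19.8, 4.2, 12.3]
opening: 0.006
finger_force: 10.3
```

Request:
move_arm(
  motion=[
    [-1,0,0,0,0,0,1],
    [-2,0,0,0,0,0,1],
    [-2,0,0,0,0,0,1],
  ],
)

```text
clock: 31.0
tool_pos: [0.4921, -0.1499, 0.0874]
eef_rot: [-0.006, 1.0, -0.001, -0.01]
contact_force: [-22.1, 5.0, 15.6]
opening: 0.009
finger_force: 11.6
```

Stalled at 22 N, so the knob is at its stop. Retreat, verify, and measure the handle.

Request:
move_arm(
  motion=[
    [15,0,0,0,0,0,1],
    [25,0,-40,0,0,0,0.9],
    [30,10,-90,0,0,5,0.6],
    [40,10,-140,0,0,12,0.6],
    [50,10,-190,0,0,20,0.6],
  ],
)

```text
clock: 31.62
tool_pos: [0.4527, -0.1408, 0.2802]
eef_rot: [0.17, 0.985, 0.0, 0.001]
contact_force: [0.1, -0.6, 0.6]
opening: 0.395
finger_force: 0.0
```

Run:
```python
from h import *
st();wknob()
for n in('scene','top'):
    w=cloud(snap(n));m=(w[...,2]>.236)&(w[...,2]<.262)&(w[...,1]>-.26)&(w[...,1]<-.11)&(w[...,0]>.59)&(w[...,0]<.66)
    if m.sum()>5:
        p=w[m]*1000;print(n,m.sum(),np.median(p,0).round(1),p.min(0).round(),p.max(0).round())
plan([(450,-180,320,135),(540,-188,320,91,20),(590,-188,300,91,20)])
```

```text
clock 31.625
q [ 0.791   0.5613 -0.9252  1.9307  0.5599  0.9289  0.8181]
tool_pos [ 0.4527 -0.1408  0.2802]
eef_rot [1.699e-01 9.855e-01 0.000e+00 6.000e-04]
contact_force [ 0.1062 -0.6053  0.6369]
opening 0.3949
finger_force 0.0
[[-0.942  0.335  0.001]
 [ 0.335  0.942 -0.   ]
 [-0.001  0.    -1.   ]]
wknob 646 ctr [ 502.6 -187.9] rect [ 504.1 -188.9] [52.4 15.5] yaw 81.8 z 95.0 113.0
bar edge y [-219.6 -217.6 -191.1 -169.3]
rack ((494.3876953125, -258.6683349609375), (74.0605239868164, 62.14752960205078), 1.8872013092041016) [ 457. -290.   90.] [ 532. -228.  107.]
scene 111 [ 629.4 -178.9  246.9] [ 624. -244.  236.] [ 635. -121.  252.]
top 197 [ 629.5 -184.9  250.8] [ 623. -244.  237.] [ 636. -127.  257.]
(450, -180, 320, 135) -> [-9.1, -38.0, -39.2] [0.1, 0.4, 25.6] rows>=2.4
(540, -188, 320, 91, 20) -> [-69.3, 58.0, 0.0] [-18.9, -8.0, 43.5] rows>=4.5
(590, -188, 300, 91, 20) -> [-0.7, 40.1, 35.9] [0.0, 0.0, 0.0] rows>=0.9
```

Knob reads 81.8°, which is the 1.45 stop. Handle is at about (629,-185,247). Turn to yaw 90 with a 20° lean and approach it.

Run:
```python
from h import *
plan([(450,-180,320,140),(530,-186,330,91,20),(612.5,-185,293,91,20),(633,-185,237,91,20)])
```

```text
(450, -180, 320, 140) -> [-9.1, -38.0, -39.2] [0.0, 0.4, 20.6] rows>=1.9
(530, -186, 330, 91, 20) -> [-65.1, 46.8, -10.0] [-18.6, -8.9, 48.5] rows>=4.9
(612.5, -185, 293, 91, 20) -> [-0.1, 64.9, 63.0] [0.0, 0.0, 0.0] rows>=1.4
(633, -185, 237, 91, 20) -> [-0.0, 0.1, 59.6] [0.0, 0.0, 0.0] rows>=1.0
```

Request:
move_arm(
  motion=[
    [-4,-12,-13,0,0,8,0.6],
    [-8,-25,-26,0,0,15,0.6],
    [-11,-37,-39,0,0,21,0.6],
    [-11,-37,-39,0,0,21,0.6],
  ],
)

```text
clock: 32.28
tool_pos: [0.451, -0.1806, 0.3164]
eef_rot: [0.345, 0.939, -0.0, 0.0]
contact_force: [0.5, 0.8, 0.0]
opening: 0.402
finger_force: 0.0
```

Run:
```python
from h import *
st()
plan([(530,-186,330,91,20),(612.5,-185,293,91,20),(633,-185,237,91,20)])
```

```text
clock 32.275
q [ 0.8343  0.505  -0.8517  1.846   0.4496  0.9952  0.6584]
tool_pos [ 0.451  -0.1806  0.3164]
eef_rot [ 3.451e-01  9.386e-01 -3.000e-04  1.000e-04]
contact_force [0.4942 0.7582 0.0238]
opening 0.4023
finger_force 0.0
[[-0.762  0.648 -0.   ]
 [ 0.648  0.762 -0.001]
 [-0.    -0.    -1.   ]]
(530, -186, 330, 91, 20) -> [-63.7, 47.0, -13.6] [-18.6, -8.8, 48.1] rows>=4.9
(612.5, -185, 293, 91, 20) -> [-0.1, 64.9, 63.0] [0.0, 0.0, 0.0] rows>=1.4
(633, -185, 237, 91, 20) -> [-0.0, 0.1, 59.6] [0.0, 0.0, 0.0] rows>=1.0
```

Request:
move_arm(
  motion=[
    [-13,9,-3,-3.5,-1.7,9.5,0.6],
    [-26,19,-6,-7,-3.4,19,0.6],
    [-39,28,-9,-11,-5.2,28.5,0.6],
    [-52,38,-11,-15,-7,38,0.6],
    [-64,47,-14,-18.6,-8.8,48,0.6],
  ],
)

```text
clock: 32.9
tool_pos: [0.5299, -0.1848, 0.3292]
eef_rot: [0.69, 0.702, 0.122, 0.123]
contact_force: [0.9, 0.8, -0.6]
opening: 0.402
finger_force: 0.0
```

Request:
move_arm(
  motion=[
    [0,0,0,0,0,0,0.6],
    [0,0,0,0,0,0,0.6],
  ],
)

```text
clock: 33.15
tool_pos: [0.5297, -0.1847, 0.3299]
eef_rot: [0.688, 0.705, 0.121, 0.123]
contact_force: [-0.7, -0.3, -0.5]
opening: 0.401
finger_force: 0.0
```

Run:
```python
from h import *
st()
plan([(612.5,-185,293,91,20),(633,-185,237,91,20)])
```

```text
clock 33.15
q [ 0.7441  0.4206 -0.624   1.932   0.3357  0.5402 -0.0316]
tool_pos [ 0.5297 -0.1847  0.3299]
eef_rot [0.6878 0.7052 0.1208 0.1226]
contact_force [-0.6752 -0.3066 -0.5153]
opening 0.4011
finger_force 0.0
[[-0.024  0.94   0.339]
 [ 1.     0.025  0.002]
 [-0.007  0.339 -0.941]]
(612.5, -185, 293, 91, 20) -> [-2.0, 65.3, 62.8] [-0.2, -0.1, 0.4] rows>=1.5
(633, -185, 237, 91, 20) -> [-0.0, 0.1, 59.6] [0.0, 0.0, 0.0] rows>=1.0
```

Request:
move_arm(
  motion=[
    [-1,33,10,0,0,0,0.6],
    [-2,65,30,0,0,0,0.6],
    [-2,65,70,0,0,0,0.6],
    [-2,65,100,0,0,0,0.6],
    [-2,65,120,0,0,0,0.6],
  ],
)

```text
clock: 33.78
tool_pos: [0.632, -0.1859, 0.238]
eef_rot: [0.689, 0.704, 0.121, 0.122]
contact_force: [0.4, -0.1, -0.6]
opening: 0.4
finger_force: 0.0
```

Request:
move_arm(
  motion=[
    [0,0,1,0,0,0,0.6],
    [0,0,1,0,0,0,0.8],
    [0,0,1,0,0,0,1],
    [0,0,1,0,0,0,1],
    [0,0,1,0,0,0,1],
  ],
  newtons=15,
)

```text
clock: 34.4
tool_pos: [0.6331, -0.1862, 0.2403]
eef_rot: [0.689, 0.703, 0.122, 0.125]
contact_force: [-0.5, 0.3, 4.1]
opening: 0.103
finger_force: 15.0
```

Run:
```python
from h import *
s=st();Q=R.from_quat(s['eef_rot']);H=np.array(s['tool_pos'])*1000-Q.apply([0,0,11]);print('H',H)
hx,hz=590,58
a0=np.degrees(np.arctan2(H[2]-hz,-(H[0]-hx)));rad=np.hypot(H[0]-hx,H[2]-hz);print(a0,rad)
```

```text
clock 34.4
q [ 0.5352  0.6463 -0.4589  1.796   0.4813  0.4427 -0.1782]
tool_pos [ 0.6331 -0.1862  0.2403]
eef_rot [0.6892 0.7033 0.1219 0.1246]
contact_force [-0.4789  0.2907  4.1151]
opening 0.1033
finger_force 14.9986
[[-0.019  0.939  0.343]
 [ 1.     0.02  -0.   ]
 [-0.007  0.343 -0.939]]
H [ 629.34345609 -186.24509677  250.67374675]
101.54098198447062 196.64963825232462
```

Handle gripped. Compute the closing arc.

```bash
cat > arc.py <<'E'
from h import *
import sys
def arc(angs,tilts,depth=11,hx=590,hz=58.5,rad=192.6,start=None):
    s=r.get_state();p,q=start or (np.array(s['tool_pos'])*1000,R.from_quat(s['eef_rot']))
    for i,(a,t) in enumerate(zip(angs,tilts)):
        A=np.radians(a);P,Q=pose(0,0,0,91,t);P=np.array([hx-rad*np.cos(A),-186,hz+rad*np.sin(A)])+Q.apply([0,0,depth])
        print(a,np.round(q.inv().apply(P-p),1).tolist(),np.round((q.inv()*Q).as_rotvec(degrees=True),1).tolist())
        if i%5==4: p,q=P,Q;print('--')
E
python3 - <<'E'
from arc import *
a=np.linspace(101.5,15,21)[1:];arc(a,np.linspace(20,2,21)[1:])
E
```

```text
97.175 [0.5, -14.9, -4.2] [1.0, 0.0, 0.2]
92.85 [0.8, -28.2, -10.4] [1.9, 0.1, 0.2]
88.525 [1.1, -42.0, -15.6] [2.8, 0.1, 0.2]
84.2 [1.4, -56.1, -19.7] [3.7, 0.1, 0.2]
79.875 [1.7, -70.5, -22.7] [4.6, 0.1, 0.2]
--
75.55 [0.3, -14.7, -0.8] [0.9, 0.0, 0.0]
71.225 [0.5, -29.4, -0.5] [1.8, 0.0, 0.0]
66.9 [0.8, -44.0, 0.8] [2.7, 0.0, -0.0]
62.574999999999996 [1.0, -58.5, 3.3] [3.6, 0.1, -0.0]
58.25 [1.3, -72.8, 6.8] [4.5, 0.1, 0.0]
--
53.925 [0.2, -13.6, 5.7] [0.9, 0.0, -0.0]
49.599999999999994 [0.5, -26.7, 12.3] [1.8, 0.0, -0.0]
45.275 [0.7, -39.2, 19.9] [2.7, 0.0, -0.0]
40.949999999999996 [0.9, -51.2, 28.4] [3.6, 0.1, -0.0]
36.625 [1.1, -62.4, 37.8] [4.5, 0.1, -0.0]
--
32.3 [0.2, -9.7, 11.0] [0.9, 0.0, -0.0]
27.974999999999994 [0.3, -18.5, 22.6] [1.8, 0.0, 0.0]
23.64999999999999 [0.5, -26.5, 34.9] [2.7, 0.0, 0.0]
19.325000000000003 [0.6, -33.5, 47.7] [3.6, 0.1, 0.0]
15.0 [0.7, -39.5, 61.0] [4.5, 0.1, 0.0]
--
```

Request:
move_arm(
  motion=[
    [0,-14,-6,1,0,0,1],
    [0,-28,-12,2,0,0,1],
    [0,-42,-17,3,0,0,1],
    [0,-56,-21,4,0,0,1],
    [0,-70,-25,4.5,0,0,1],
  ],
)

```text
clock: 35.02
tool_pos: [0.5596, -0.1881, 0.2406]
eef_rot: [0.694, 0.707, 0.095, 0.099]
contact_force: [3.1, -2.4, 3.4]
opening: 0.105
finger_force: 15.0
```

Run:
```python
from arc import *
st();arc(np.linspace(101.5,15,21)[6:],np.linspace(20,2,21)[6:],depth=9)
```

```text
clock 35.025
q [ 0.5897  0.5817 -0.4789  1.9194  0.4644  0.4609 -0.1587]
tool_pos [ 0.5596 -0.1881  0.2406]
eef_rot [0.6935 0.7073 0.0948 0.0986]
contact_force [ 3.0674 -2.4124  3.4377]
opening 0.1052
finger_force 14.9915
[[-0.019  0.962  0.271]
 [ 1.     0.02  -0.003]
 [-0.008  0.271 -0.963]]
75.55 [2.5, -15.9, -0.1] [1.1, 0.2, 0.2]
71.225 [2.7, -30.6, 0.2] [2.0, 0.2, 0.1]
66.9 [3.0, -45.2, 1.5] [2.9, 0.2, 0.1]
62.574999999999996 [3.3, -59.7, 3.9] [3.8, 0.2, 0.1]
58.25 [3.6, -73.9, 7.3] [4.7, 0.2, 0.1]
--
53.925 [0.2, -13.5, 5.7] [0.9, 0.0, -0.0]
49.599999999999994 [0.5, -26.6, 12.3] [1.8, 0.0, -0.0]
45.275 [0.7, -39.1, 19.9] [2.7, 0.0, -0.0]
40.949999999999996 [0.9, -51.0, 28.4] [3.6, 0.1, -0.0]
36.625 [1.1, -62.3, 37.8] [4.5, 0.1, -0.0]
--
32.3 [0.2, -9.7, 11.0] [0.9, 0.0, -0.0]
27.974999999999994 [0.3, -18.5, 22.6] [1.8, 0.0, 0.0]
23.64999999999999 [0.5, -26.4, 34.9] [2.7, 0.0, 0.0]
19.325000000000003 [0.6, -33.4, 47.7] [3.6, 0.1, 0.0]
15.0 [0.7, -39.3, 61.0] [4.5, 0.1, 0.0]
--
```

Forces are low and the cover follows. Continue.

Request:
move_arm(
  motion=[
    [0,-15,0,1,0,0,1],
    [0,-30,0,2,0,0,1],
    [1,-45,1,3,0,0,1],
    [1,-59,4,4,0,0,1],
    [1,-74,7,4.5,0,0,1],
  ],
)

```text
clock: 35.65
tool_pos: [0.4881, -0.1894, 0.212]
eef_rot: [0.697, 0.71, 0.065, 0.07]
contact_force: [7.2, -7.1, -6.7]
opening: 0.105
finger_force: 15.0
```

Request:
move_arm(
  motion=[
    [0,-13,6,1,0,0,1],
    [0,-26,12,2,0,0,1],
    [1,-39,20,3,0,0,1],
    [1,-51,28,4,0,0,1],
    [1,-62,38,4.5,0,0,1],
  ],
)

```text
clock: 36.28
tool_pos: [0.4344, -0.1901, 0.1628]
eef_rot: [0.7, 0.712, 0.037, 0.042]
contact_force: [2.8, -7.0, 0.5]
opening: 0.102
finger_force: 15.0
```

Run:
```python
from arc import *
st();arc(np.linspace(101.5,15,21)[16:],np.linspace(20,2,21)[16:],depth=9)
```

```text
clock 36.275
q [ 0.5505  0.6151 -0.3325  2.1782  0.5663  0.3096 -0.2324]
tool_pos [ 0.4344 -0.1901  0.1628]
eef_rot [0.7    0.712  0.0369 0.0422]
contact_force [ 2.754  -6.9878  0.495 ]
opening 0.1016
finger_force 14.9583
[[-0.017  0.994  0.112]
 [ 1.     0.017 -0.006]
 [-0.008  0.112 -0.994]]
32.3 [4.3, -7.4, 9.6] [0.8, 0.4, -0.0]
27.974999999999994 [4.5, -16.2, 21.3] [1.7, 0.4, -0.0]
23.64999999999999 [4.8, -24.1, 33.5] [2.6, 0.4, -0.0]
19.325000000000003 [5.0, -31.0, 46.4] [3.5, 0.4, -0.0]
15.0 [5.2, -37.0, 59.7] [4.4, 0.4, -0.0]
--
```

Request:
move_arm(
  motion=[
    [1,-8,10,1,0,0,1],
    [2,-17,21,2,0,0,1],
    [3,-25,34,3,0,0,1],
    [3,-32,46,3.5,0,0,1],
    [3,-37,57,4.5,0,0,1],
  ],
)

```text
clock: 36.9
tool_pos: [0.4047, -0.1887, 0.1021]
eef_rot: [0.701, 0.713, 0.009, 0.015]
contact_force: [3.1, -6.9, 1.0]
opening: 0.108
finger_force: 15.0
```

Request:
move_arm(
  motion=[
    [0,-1,2,0,0,0,1],
    [0,-1,4,0,0,0,1],
    [0,-1,5,0,0,0,1],
  ],
)

```text
clock: 37.28
tool_pos: [0.4046, -0.1875, 0.0988]
eef_rot: [0.701, 0.713, 0.01, 0.016]
contact_force: [1.4, -2.6, 20.1]
opening: 0.106
finger_force: 15.0
```

Run:
```python
from arc import *
st()
for n in('scene','top'):
    w=cloud(snap(n))
    for x0,x1 in((.44,.50),(.52,.58)):
        m=(w[...,2]>.09)&(w[...,2]<.2)&(w[...,1]>-.3)&(w[...,1]<-.08)&(w[...,0]>x0)&(w[...,0]<x1)
        print(n,x0,m.sum(),np.percentile(w[m][:,2],[5,25,50,75,95]).round(3) if m.any() else '')
```

```text
clock 37.275
q [ 0.4294  0.7334 -0.1533  2.2457  0.6511  0.1637 -0.3079]
tool_pos [ 0.4046 -0.1875  0.0988]
eef_rot [0.7006 0.7133 0.0099 0.016 ]
contact_force [ 1.3516 -2.5923 20.1334]
opening 0.1063
finger_force 15.0103
[[-0.018  0.999  0.037]
 [ 1.     0.018 -0.008]
 [-0.009  0.037 -0.999]]
scene 0.44 734 [0.115 0.125 0.126 0.128 0.195]
scene 0.52 545 [0.123 0.124 0.125 0.127 0.128]
top 0.44 777 [0.124 0.127 0.128 0.13  0.18 ]
top 0.52 1700 [0.124 0.126 0.128 0.13  0.132]
```

Request:
move_arm(
  motion=[
    [0,0,-3,0,0,0,0.8],
    [0,0,-3,0,0,0,0.78],
    [0,0,-8,0,0,0,0.78],
    [0,0,-40,0,0,0,0.78],
    [0,0,-90,0,0,0,0.78],
  ],
)

```text
clock: 38.0
tool_pos: [0.3993, -0.185, 0.1873]
eef_rot: [0.7, 0.714, 0.009, 0.012]
contact_force: [1.4, -0.9, -0.0]
opening: 0.218
finger_force: 0.0
```

Request:
move_arm(
  motion=[
    [0,0,-50,0,0,0,0.78],
    [-100,0,-100,0,0,0,0.78],
    [-150,0,-120,0,0,0,0.78],
    [-200,0,-120,0,0,0,0.78],
  ],
)

```text
clock: 38.5
tool_pos: [0.4, -0.3606, 0.3052]
eef_rot: [0.7, 0.714, 0.01, 0.015]
contact_force: [1.9, 0.4, -0.7]
opening: 0.217
finger_force: 0.0
```

Run:
```python
from h import *
st();out=[]
for n in('scene','top'):
    s=snap(n);out.append(s['frame']);w=cloud(s)
    for x0,x1 in((.445,.48),(.48,.53),(.54,.58)):
        m=(w[...,2]>.11)&(w[...,2]<.15)&(w[...,1]>-.3)&(w[...,1]<-.08)&(w[...,0]>x0)&(w[...,0]<x1)
        print(n,x0,m.sum(),np.median(w[m][:,2]).round(4) if m.any() else '')
    m=(w[...,0]>.39)&(w[...,0]<.42)&(w[...,1]>-.23)&(w[...,1]<-.14)&(w[...,2]>.09)&(w[...,2]<.13);print('handle',np.percentile(w[m],50,axis=0).round(4),w[m][:,2].max())
im=np.hstack([cv2.resize(out[0][100:220,240:400],(400,300)),cv2.resize(out[1][150:255,290:430],(400,300))])
cv2.imwrite('pics/c5.png',cv2.cvtColor(im,cv2.COLOR_RGB2BGR))
```

```text
clock 38.5
q [ 1.0289  0.5256 -0.5921  1.7547  0.3413  0.9316  0.3231]
tool_pos [ 0.4    -0.3606  0.3052]
eef_rot [0.6998 0.7141 0.0103 0.0149]
contact_force [ 1.861   0.3734 -0.6555]
opening 0.217
finger_force 0.0
[[-0.02   0.999  0.036]
 [ 1.     0.02  -0.006]
 [-0.007  0.035 -0.999]]
scene 0.445 447 0.1256
scene 0.48 615 0.1255
scene 0.54 457 0.1255
handle [ 0.4035 -0.183   0.1101] 0.1143102056063735
top 0.445 1027 0.128
top 0.48 1437 0.128
top 0.54 1132 0.1282
handle [ 0.4039 -0.1866  0.1133] 0.12020384022258512
```

View pics/c5.png

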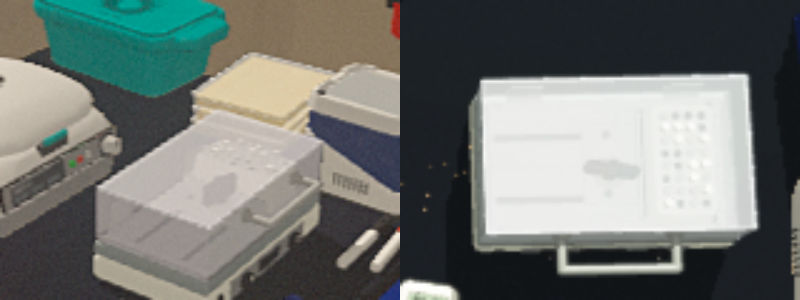

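The cover is flat and shut (top at 126-128 mm front to back). Through it, the rack stands along the fence with the bar against it and the wing along y. The robot is clear.

```bash
python3 -c "
from h import *
print(finish_job())"
```

```text
the job is handed in; nothing more can be done
None
```

The job is handed in at about 38.5 s of the 70 s allowed: by depth readings the rack stands against the fence with the bar snug, the knob is tight at its stop, and the cover is fully shut. One slip on the way: my first tightening push dragged the loose bar back left, so I slid it up again before tightening.

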